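# Make up the bead-sorting tray

### The job

Make up the sorting tray: first set every findings box from the felt mat into a pocket of the tray's ledge and press it down until its top is flush with the ledge. Then take the shaker by its knob and shake all of its beads out evenly over the tray's white floor, so that each of the three fields gets at least two and none is left outside, and stand the shaker back level in the middle of its cork mat. Leave the jar, bottle and tin where they are.

Things in the scene. Friction and masses are not known exactly. Their poses are not given: they have to be found in the camera images.
- tray: Fixed wooden tray, 220 (x) x 230 (y) x 44 mm; origin: centre of underside, z up. White floor, top at z 6, over x -100..20, y -105..105 mm, inside 10 mm walls 44 high. Two dividers (6 thick, top z 24) at y -36 and 36 split it into three fields 66 (y) x 120 (x), centred on x -40, y -72, 0, 72. Beyond, x 20..110: solid ledge, top z 44, with three pockets.
- pocket1 (a point): Pocket 1: centre of its mouth, tray (65, -72, 44) mm; axes as the tray's. 65 (x) x 47 (y) mm, takes one box, 2.5 mm loose all round. Its sliding felt bed starts raised, 20 mm below the ledge top, so a box on it stands 14 mm proud; it yields to about 6 N, stays where pushed (no spring), and stops 14 mm lower, where the box is flush.
- pocket2 (a point): Pocket 2: centre of its mouth, tray (65, 0, 44) mm; axes as the tray's. 65 (x) x 47 (y) mm, takes one box, 2.5 mm loose all round. Its sliding felt bed starts raised, 20 mm below the ledge top, so a box on it stands 14 mm proud; it yields to about 6 N, stays where pushed (no spring), and stops 14 mm lower, where the box is flush.
- pocket3 (a point): Pocket 3: centre of its mouth, tray (65, 72, 44) mm; axes as the tray's. 65 (x) x 47 (y) mm, takes one box, 2.5 mm loose all round. Its sliding felt bed starts raised, 20 mm below the ledge top, so a box on it stands 14 mm proud; it yields to about 6 N, stays where pushed (no spring), and stops 14 mm lower, where the box is flush.
- box1: Closed white plastic findings box, 60 (x) x 42 (y) x 34 (z) mm, 110 g, grey band, paper label on top; all alike. Any box fits any pocket, long side along the tray's x, either way round. Origin: centre of its underside, z up. Starts flat on the grey felt mat (220 x 210 x 3 mm, across the tray from the cork mat). May be absent.
- box2: Closed white plastic findings box, 60 (x) x 42 (y) x 34 (z) mm, 110 g, grey band, paper label on top; all alike. Any box fits any pocket, long side along the tray's x, either way round. Origin: centre of its underside, z up. Starts flat on the grey felt mat (220 x 210 x 3 mm, across the tray from the cork mat). May be absent.
- box3: Closed white plastic findings box, 60 (x) x 42 (y) x 34 (z) mm, 110 g, grey band, paper label on top; all alike. Any box fits any pocket, long side along the tray's x, either way round. Origin: centre of its underside, z up. Starts flat on the grey felt mat (220 x 210 x 3 mm, across the tray from the cork mat). May be absent.
- shaker: Bead shaker: aluminium box with clear lid, 120 (x) x 64 (y) x 44 mm, 200-330 g, level on the cork mat, beads inside (cavity 56 wide, 38 high). Origin: centre of underside, z up. Only opening: the mouth at its -x end, 38 wide, 38 high, no sill. Handle: wooden knob on the lid, 24 x 24 mm, on the origin's axis, z 44..86. Level, beads stay; nose down 20 to 60 degrees they slide out, shaking helps.
- mouth (a point): Middle of the lower lip of the shaker's mouth: shaker (-60, 0, 3) mm; axes as the shaker's. A flat lip, 34 mm wide, sticks out 10 mm beyond it and shows the nose from above. Inner walls narrow slightly to the mouth. Small rocks, level to 20-30 degrees nose-down and straight back, let out a few beads each; steeper, all may run out at once. If they jam, rock the nose up 25 degrees first.
- cork_mat: Thin cork mat fixed to the table, 180 (x) x 120 (y) x 4 mm, the shaker's place. Origin: centre of its underside; its top is at z 4 mm.
- bead1: Dark wooden cube bead, 18 mm, 12 g, drilled through along its z. Origin: its centre. Starts in the shaker. May be absent (8 or 9 are there).
- bead2: Dark wooden cube bead, 18 mm, 12 g, drilled through along its z. Origin: its centre. Starts in the shaker. May be absent (8 or 9 are there).
- bead3: Dark wooden cube bead, 18 mm, 12 g, drilled through along its z. Origin: its centre. Starts in the shaker. May be absent (8 or 9 are there).
- bead4: Dark wooden cube bead, 18 mm, 12 g, drilled through along its z. Origin: its centre. Starts in the shaker. May be absent (8 or 9 are there).
- bead5: Dark wooden cube bead, 18 mm, 12 g, drilled through along its z. Origin: its centre. Starts in the shaker. May be absent (8 or 9 are there).
- bead6: Dark wooden cube bead, 18 mm, 12 g, drilled through along its z. Origin: its centre. Starts in the shaker. May be absent (8 or 9 are there).
- bead7: Dark wooden cube bead, 18 mm, 12 g, drilled through along its z. Origin: its centre. Starts in the shaker. May be absent (8 or 9 are there).
- bead8: Dark wooden cube bead, 18 mm, 12 g, drilled through along its z. Origin: its centre. Starts in the shaker. May be absent (8 or 9 are there).
- bead9: Dark wooden cube bead, 18 mm, 12 g, drilled through along its z. Origin: its centre. Starts in the shaker. May be absent (8 or 9 are there).
- jar: Bystander: small glass jar with steel lid, 48 mm wide, 60 mm tall, on the felt mat among the boxes. Origin: centre of its underside.
- bottle: Bystander: water bottle, 66 mm wide, 200 mm tall, beyond the tray. Origin: centre of its underside.
- tin: Bystander: red tin, 100 x 150 x 55 mm, beyond the tray. Origin: centre of its underside.

How it is judged (in metres and radians):
On the way, in this order (a step that is already met when the one before it is completed fails the run):
1. every findings box is pressed flush into a pocket, with no bead in the tray yet ((horizontal distance between box1 and pocket1 below 0.008 m or horizontal distance between box1 and pocket2 below 0.008 m or horizontal distance between box1 and pocket3 below 0.008 m) and z of box1 in the frame of tray between 0.006 and 0.0125 m and angle between each of box1, box2, box3's own z axis and vertical below 0.08 rad and (horizontal distance between box2 and pocket1 below 0.008 m or horizontal distance between box2 and pocket2 below 0.008 m or horizontal distance between box2 and pocket3 below 0.008 m) and z of box2 in the frame of tray between 0.006 and 0.0125 m and (horizontal distance between box3 and pocket1 below 0.008 m or horizontal distance between box3 and pocket2 below 0.008 m or horizontal distance between box3 and pocket3 below 0.008 m) and z of box3 in the frame of tray between 0.006 and 0.0125 m and not (x of bead1 in the frame of tray between -0.101 and 0.021 m and y of bead1 in the frame of tray between -0.106 and 0.106 m and z of bead1 in the frame of tray between 0 and 0.044 m) and not (x of bead2 in the frame of tray between -0.101 and 0.021 m and y of bead2 in the frame of tray between -0.106 and 0.106 m and z of bead2 in the frame of tray between 0 and 0.044 m) and not (x of bead3 in the frame of tray between -0.101 and 0.021 m and y of bead3 in the frame of tray between -0.106 and 0.106 m and z of bead3 in the frame of tray between 0 and 0.044 m) and not (x of bead4 in the frame of tray between -0.101 and 0.021 m and y of bead4 in the frame of tray between -0.106 and 0.106 m and z of bead4 in the frame of tray between 0 and 0.044 m) and not (x of bead5 in the frame of tray between -0.101 and 0.021 m and y of bead5 in the frame of tray between -0.106 and 0.106 m and z of bead5 in the frame of tray between 0 and 0.044 m) and not (x of bead6 in the frame of tray between -0.101 and 0.021 m and y of bead6 in the frame of tray between -0.106 and 0.106 m and z of bead6 in the frame of tray between 0 and 0.044 m) and not (x of bead7 in the frame of tray between -0.101 and 0.021 m and y of bead7 in the frame of tray between -0.106 and 0.106 m and z of bead7 in the frame of tray between 0 and 0.044 m) and not (x of bead8 in the frame of tray between -0.101 and 0.021 m and y of bead8 in the frame of tray between -0.106 and 0.106 m and z of bead8 in the frame of tray between 0 and 0.044 m) and not (x of bead9 in the frame of tray between -0.101 and 0.021 m and y of bead9 in the frame of tray between -0.106 and 0.106 m and z of bead9 in the frame of tray between 0 and 0.044 m)), for 0.3 s.
2. the shaker is held nose-down with its mouth over the tray's white floor (angle between shaker's own z axis and vertical above 0.3 rad and x of mouth in the frame of tray between -0.12 and 0.04 m and y of mouth in the frame of tray between -0.12 and 0.12 m and z of mouth in the frame of tray between 0.02 and 0.25 m), for 0.1 s.
At the end, for the whole second after the job is handed in: Boxes within 8 mm of a pocket centre, level (0.08 rad), flush within 2.5 mm; beads at rest on the white floor below the rim, at least two in each field; shaker level (0.1 rad), at rest on the cork mat, within 30 mm of its centre ((horizontal distance between box1 and pocket1 below 0.008 m or horizontal distance between box1 and pocket2 below 0.008 m or horizontal distance between box1 and pocket3 below 0.008 m) and z of box1 in the frame of tray between 0.006 and 0.0125 m and angle between each of box1, box2, box3's own z axis and vertical below 0.08 rad and (horizontal distance between box2 and pocket1 below 0.008 m or horizontal distance between box2 and pocket2 below 0.008 m or horizontal distance between box2 and pocket3 below 0.008 m) and z of box2 in the frame of tray between 0.006 and 0.0125 m and (horizontal distance between box3 and pocket1 below 0.008 m or horizontal distance between box3 and pocket2 below 0.008 m or horizontal distance between box3 and pocket3 below 0.008 m) and z of box3 in the frame of tray between 0.006 and 0.0125 m and x of bead1 in the frame of tray between -0.101 and 0.021 m and y of bead1 in the frame of tray between -0.106 and 0.106 m and z of bead1 in the frame of tray between 0 and 0.044 m and x of bead2 in the frame of tray between -0.101 and 0.021 m and y of bead2 in the frame of tray between -0.106 and 0.106 m and z of bead2 in the frame of tray between 0 and 0.044 m and x of bead3 in the frame of tray between -0.101 and 0.021 m and y of bead3 in the frame of tray between -0.106 and 0.106 m and z of bead3 in the frame of tray between 0 and 0.044 m and x of bead4 in the frame of tray between -0.101 and 0.021 m and y of bead4 in the frame of tray between -0.106 and 0.106 m and z of bead4 in the frame of tray between 0 and 0.044 m and x of bead5 in the frame of tray between -0.101 and 0.021 m and y of bead5 in the frame of tray between -0.106 and 0.106 m and z of bead5 in the frame of tray between 0 and 0.044 m and x of bead6 in the frame of tray between -0.101 and 0.021 m and y of bead6 in the frame of tray between -0.106 and 0.106 m and z of bead6 in the frame of tray between 0 and 0.044 m and x of bead7 in the frame of tray between -0.101 and 0.021 m and y of bead7 in the frame of tray between -0.106 and 0.106 m and z of bead7 in the frame of tray between 0 and 0.044 m and x of bead8 in the frame of tray between -0.101 and 0.021 m and y of bead8 in the frame of tray between -0.106 and 0.106 m and z of bead8 in the frame of tray between 0 and 0.044 m and x of bead9 in the frame of tray between -0.101 and 0.021 m and y of bead9 in the frame of tray between -0.106 and 0.106 m and z of bead9 in the frame of tray between 0 and 0.044 m and (((y of bead1 in the frame of tray below -0.036 m or y of bead2 in the frame of tray below -0.036 m or y of bead3 in the frame of tray below -0.036 m) and (y of bead4 in the frame of tray below -0.036 m or y of bead5 in the frame of tray below -0.036 m or y of bead6 in the frame of tray below -0.036 m)) or ((y of bead1 in the frame of tray below -0.036 m or y of bead2 in the frame of tray below -0.036 m or y of bead3 in the frame of tray below -0.036 m) and (y of bead7 in the frame of tray below -0.036 m or y of bead8 in the frame of tray below -0.036 m or y of bead9 in the frame of tray below -0.036 m)) or ((y of bead4 in the frame of tray below -0.036 m or y of bead5 in the frame of tray below -0.036 m or y of bead6 in the frame of tray below -0.036 m) and (y of bead7 in the frame of tray below -0.036 m or y of bead8 in the frame of tray below -0.036 m or y of bead9 in the frame of tray below -0.036 m)) or ((y of bead1 in the frame of tray below -0.036 m or y of bead4 in the frame of tray below -0.036 m or y of bead7 in the frame of tray below -0.036 m) and (y of bead2 in the frame of tray below -0.036 m or y of bead5 in the frame of tray below -0.036 m or y of bead8 in the frame of tray below -0.036 m)) or ((y of bead1 in the frame of tray below -0.036 m or y of bead4 in the frame of tray below -0.036 m or y of bead7 in the frame of tray below -0.036 m) and (y of bead3 in the frame of tray below -0.036 m or y of bead6 in the frame of tray below -0.036 m or y of bead9 in the frame of tray below -0.036 m)) or ((y of bead2 in the frame of tray below -0.036 m or y of bead5 in the frame of tray below -0.036 m or y of bead8 in the frame of tray below -0.036 m) and (y of bead3 in the frame of tray below -0.036 m or y of bead6 in the frame of tray below -0.036 m or y of bead9 in the frame of tray below -0.036 m))) and (((y of bead1 in the frame of tray between -0.036 and 0.036 m or y of bead2 in the frame of tray between -0.036 and 0.036 m or y of bead3 in the frame of tray between -0.036 and 0.036 m) and (y of bead4 in the frame of tray between -0.036 and 0.036 m or y of bead5 in the frame of tray between -0.036 and 0.036 m or y of bead6 in the frame of tray between -0.036 and 0.036 m)) or ((y of bead1 in the frame of tray between -0.036 and 0.036 m or y of bead2 in the frame of tray between -0.036 and 0.036 m or y of bead3 in the frame of tray between -0.036 and 0.036 m) and (y of bead7 in the frame of tray between -0.036 and 0.036 m or y of bead8 in the frame of tray between -0.036 and 0.036 m or y of bead9 in the frame of tray between -0.036 and 0.036 m)) or ((y of bead4 in the frame of tray between -0.036 and 0.036 m or y of bead5 in the frame of tray between -0.036 and 0.036 m or y of bead6 in the frame of tray between -0.036 and 0.036 m) and (y of bead7 in the frame of tray between -0.036 and 0.036 m or y of bead8 in the frame of tray between -0.036 and 0.036 m or y of bead9 in the frame of tray between -0.036 and 0.036 m)) or ((y of bead1 in the frame of tray between -0.036 and 0.036 m or y of bead4 in the frame of tray between -0.036 and 0.036 m or y of bead7 in the frame of tray between -0.036 and 0.036 m) and (y of bead2 in the frame of tray between -0.036 and 0.036 m or y of bead5 in the frame of tray between -0.036 and 0.036 m or y of bead8 in the frame of tray between -0.036 and 0.036 m)) or ((y of bead1 in the frame of tray between -0.036 and 0.036 m or y of bead4 in the frame of tray between -0.036 and 0.036 m or y of bead7 in the frame of tray between -0.036 and 0.036 m) and (y of bead3 in the frame of tray between -0.036 and 0.036 m or y of bead6 in the frame of tray between -0.036 and 0.036 m or y of bead9 in the frame of tray between -0.036 and 0.036 m)) or ((y of bead2 in the frame of tray between -0.036 and 0.036 m or y of bead5 in the frame of tray between -0.036 and 0.036 m or y of bead8 in the frame of tray between -0.036 and 0.036 m) and (y of bead3 in the frame of tray between -0.036 and 0.036 m or y of bead6 in the frame of tray between -0.036 and 0.036 m or y of bead9 in the frame of tray between -0.036 and 0.036 m))) and (((y of bead1 in the frame of tray above 0.036 m or y of bead2 in the frame of tray above 0.036 m or y of bead3 in the frame of tray above 0.036 m) and (y of bead4 in the frame of tray above 0.036 m or y of bead5 in the frame of tray above 0.036 m or y of bead6 in the frame of tray above 0.036 m)) or ((y of bead1 in the frame of tray above 0.036 m or y of bead2 in the frame of tray above 0.036 m or y of bead3 in the frame of tray above 0.036 m) and (y of bead7 in the frame of tray above 0.036 m or y of bead8 in the frame of tray above 0.036 m or y of bead9 in the frame of tray above 0.036 m)) or ((y of bead4 in the frame of tray above 0.036 m or y of bead5 in the frame of tray above 0.036 m or y of bead6 in the frame of tray above 0.036 m) and (y of bead7 in the frame of tray above 0.036 m or y of bead8 in the frame of tray above 0.036 m or y of bead9 in the frame of tray above 0.036 m)) or ((y of bead1 in the frame of tray above 0.036 m or y of bead4 in the frame of tray above 0.036 m or y of bead7 in the frame of tray above 0.036 m) and (y of bead2 in the frame of tray above 0.036 m or y of bead5 in the frame of tray above 0.036 m or y of bead8 in the frame of tray above 0.036 m)) or ((y of bead1 in the frame of tray above 0.036 m or y of bead4 in the frame of tray above 0.036 m or y of bead7 in the frame of tray above 0.036 m) and (y of bead3 in the frame of tray above 0.036 m or y of bead6 in the frame of tray above 0.036 m or y of bead9 in the frame of tray above 0.036 m)) or ((y of bead2 in the frame of tray above 0.036 m or y of bead5 in the frame of tray above 0.036 m or y of bead8 in the frame of tray above 0.036 m) and (y of bead3 in the frame of tray above 0.036 m or y of bead6 in the frame of tray above 0.036 m or y of bead9 in the frame of tray above 0.036 m))) and linear speed of each of bead1, bead2, bead3, bead4, bead5, bead6, bead7, bead8, bead9 below 0.03 m/s and horizontal distance between shaker and cork_mat below 0.03 m and z of shaker in the frame of cork_mat below 0.012 m and angle between shaker's own z axis and vertical below 0.1 rad and linear speed of shaker below 0.02 m/s); the robot touches nothing.
It fails at once if a bystander (jar, bottle, tin) is moved more than 40 mm (distance of any of jar, bottle, tin from where it was at the start of the episode above 0.04 m).
Of box1, box2, box3 only 2 to 3 are there at a start; the rules pass over those that are not, and their reading is None.
Of bead1, bead2, bead3, bead4, bead5, bead6, bead7, bead8, bead9 only 8 to 9 are there at a start; the rules pass over those that are not, and their reading is None.
At some moment in a run one of box1, box2, box3, shaker may be knocked a few centimetres aside while the robot is not near it.
It also fails if it takes over 210 s, if anything falls off the work surface, if the arm or the gripper's body presses on something with over 40 N, if the wrist force passes 120 N, or if a joint passes its speed limit or range.

### The arm

A 6-joint arm with a two-finger parallel gripper is mounted at the origin on the work surface. World frame = base frame: x ahead of the robot, y to its left, z up, the work surface at z = 0. Lengths are in mm, angles in rad, forces in N, time in s.
With the tool pointing down it reaches from about 350 to 725 mm from the base axis. Payload 6 kg.
Tool frame: the origin (TCP) lies between the finger pads; the fingertips stand 17 mm ahead of it and the grasp point (between the pads) lies 2 mm behind it; y points along the fingers, x is the direction in which the jaws open and shut, and the axes are right-handed (so a half turn about y gives the same grasp; the last joint's range is limited). The gripper opens to 85 mm and grips with 20 to 120 N. Pads are 22 mm wide; open, the fingers measure 114 mm over their backs; the gripper's body (76 mm by 85 mm) begins 54 mm behind the grasp point. The pads swing forward as they close: fully open they stand 13 mm farther back than shut.
Start: joints at [-0.83, 0.04, 0.085, 0, -1.615, -0.334], TCP at [237.411, -551.01, 248.261] pointing down, gripper open.
Joint ranges: [-2.56, 2.56], [-1.29, 2.01], [-1.08, 1.49], [-3.29, 1.98], [-2.81, -0.18], [-2.99, 2.99]. Speed limits (rad/s): [2.57, 2.57, 3.01, 3.14, 3.14, 3.14].

### API

Orientations are given as a unit quaternion [w, x, y, z].
In Python, from plant import robot gives the robot as it stands.
- The arm moves only by the shell command python3 -m creep 'ROWS' [FORCE]. ROWS is a JSON object of lists of equal length, an entry for each row: "grip": the finger opening in m, from 0 to 0.0854; "slide": the shift along the tool's x, y, z in m, a list of three; "spin": the turn about the tool's y in degrees. In form: {"grip": [grip, ...], "slide": [[tx, ty, tz], ...], "spin": [spin, ...]}. A call has 1 to 10 rows; each row is the pose to reach, as a shift and turn from the pose commanded when the call began, along the tool's axes at that moment; what a row does not reach only later rows make up. A row lasts 1/12 s, in which the tool goes at most 41.7 mm and 7.16 degrees, less where a joint would pass 70% of its speed; a pose out of reach is approached as far as the arm can. A call with a gripper value outside its range is refused whole. The fingers move at their own pace and stop on an object; FORCE is the grip in N (left out, the last holds). Time passes only in rows, so rows that repeat a pose let the fingers close. It gives the time, the measured TCP pose, the force and the opening at its end, in the units of the state.
- robot.get_state(): the state, without advancing time (a new reading comes with each control period).
- robot.camera(name): name is "scene" or "top" or "wrist"; returns (picture, depth): 420x560x3 uint8, red, green, blue; 420x560 float32, mm along the optical axis (not along the pixel's ray), 0 where there is no reading.
- robot.calibration(name): a dict with "fovy" (degrees; the focal length in pixels is half the picture's height over the tangent of half this angle, whatever the lens; pixels are square), "cx", "cy" (the principal point, pixels), "D" ([k1, k2, p1, p2, k3] as OpenCV has them; the pictures are not rectified), "R" (3x3) and "t" (3): a world point X has camera coordinates R X + t. Camera axes: x right, y down, z forward; pixel columns grow to the right and rows downward; lengths in mm; the calibration is good to about 2 mm. A picture is of the moment at which its call begins: read the wrist's pose just before it. calibration takes no time and is no camera call; for the wrist camera it gives the pose at the moment of the call.
- robot.close_job(): hands the job in, once; it reports no verdict.
The state is a dict: "clock": time; "joint_pos": joint angles; "qvel": joint speeds; "joint_torque": joint torques, N m; "eef_pos": TCP position; "tcp_rot": TCP orientation; "wrist_force": force on the tool from outside, world axes, zero at the start; "moment": the same for the moment, N m; "width": finger opening in mm.
Only numpy, scipy, OpenCV 4.12 (cv2) and the standard library are available. Lean on these libraries where they do the work, as an engineer would, in place of code of your own. Each camera call takes 0.05 s, during which the arm holds its last target. There are 200 camera calls.

## Working session

There is one attempt and no reset: what is moved stays moved. The work goes in short steps, Python scripts to look and compute and a shell command to move; the robot and the scene stay as the last step left them, time stands still between calls to the robot, and variables do not carry over. Pictures are saved under pics/ and viewed, about 12 in all and at most 16, crops included, and the job is handed in when it is done.

```bash
ls -la; mkdir -p pics
cat > h.py <<'E'
import numpy as np, cv2
from scipy.spatial.transform import Rotation as Rot
from plant import robot
def tool():
    s=robot.get_state(); q=s['tcp_rot']
    return np.array(s['eef_pos'])*1.0, Rot.from_quat([q[1],q[2],q[3],q[0]]).as_matrix(), s
def K(c):
    f=210/np.tan(np.radians(c['fovy'])/2); return np.array([[f,0,c['cx']],[0,f,c['cy']],[0,0,1.]])
def snap(name,out=None):
    c=robot.calibration(name); im,d=robot.camera(name)
    if out: cv2.imwrite('pics/'+out+'.png',cv2.cvtColor(im,cv2.COLOR_RGB2BGR))
    np.savez('last_'+name,im=im,d=d,**{k:np.array(v) for k,v in c.items()})
    return im,d,c
def load(name): 
    z=np.load('last_'+name+'.npz'); return z['im'],z['d'],{k:z[k] for k in('fovy','cx','cy','D','R','t')}
def onplane(c,px,z):
    px=np.atleast_2d(px).astype(float)
    n=cv2.undistortPoints(px[:,None],K(c),np.array(c['D'],float))[:,0]
    R=np.array(c['R']);t=np.array(c['t']); o=-R.T@t
    r=np.c_[n,np.ones(len(n))]@R
    return o+r*((z-o[2])/r[:,2])[:,None]
def proj(c,X):
    return cv2.projectPoints(np.atleast_2d(X).astype(float),cv2.Rodrigues(np.array(c['R'],float))[0],np.array(c['t'],float),K(c),np.array(c['D'],float))[0][:,0]
E
python3 - <<'E'
from h import *
p,R,s=tool(); print(s); print(R.round(3))
for n in('top','scene'):
    im,d,c=snap(n,n+'0'); print(n,c)
E
```

```text
total 12
drwxr-xr-x  3 agent agent 4096 Dec  4 14:38 .
drwxr-xr-x 23 root  root  4096 Dec  4 14:38 ..
drwxr-xr-x  2 agent agent 4096 Dec  4 14:38 pics
{'clock': 0.0, 'joint_pos': array([-8.30283601e-01,  4.08414307e-02,  8.37955882e-02, -4.42608339e-04,
       -1.61548799e+00, -3.33688048e-01]), 'qvel': array([-0.00174939,  0.00038622, -0.0017889 ,  0.00100351, -0.00025187,
       -0.00158847]), 'joint_torque': array([-1.82737451e-03, -3.68196702e+01,  3.47407973e+01,  6.93212897e+00,
       -5.41307279e-03, -9.01400682e-06]), 'eef_pos': array([ 237.36631309, -550.73084488,  247.25780281]), 'tcp_rot': array([-0.38923639,  0.3881223 ,  0.59100376, -0.59039874]), 'wrist_force': array([ 0.33130597, -0.09870772, -0.5593258 ]), 'moment': array([-0.02056503, -0.02883181,  0.00155738]), 'width': 85.4812125628842}
[[-0.396 -0.001 -0.918]
 [ 0.918  0.002 -0.396]
 [ 0.002 -1.     0.   ]]
top {'fovy': 54.88699992521333, 'cx': 275.68242828993766, 'cy': 210.35765355213044, 'D': array([-0.06038101,  0.        ,  0.        ,  0.        ,  0.        ]), 'R': array([[ 0.02199743, -0.99959591,  0.01800378],
       [-0.99612931, -0.02344695, -0.08471499],
       [ 0.08510289, -0.01607058, -0.99624256]]), 't': array([-24.56863134, 580.69969351, 937.25790789])}
scene {'fovy': 57.885981545530726, 'cx': 279.3552427651938, 'cy': 203.12663648652855, 'D': array([-0.08975433,  0.        ,  0.        ,  0.        ,  0.        ]), 'R': array([[-0.52192056,  0.85290858, -0.01207815],
       [ 0.60007674,  0.35706817, -0.71582836],
       [-0.60622342, -0.38085336, -0.69817181]]), 't': array([ 301.57911625, -278.96781981, 1428.93938794])}
```

View pics/top0.png

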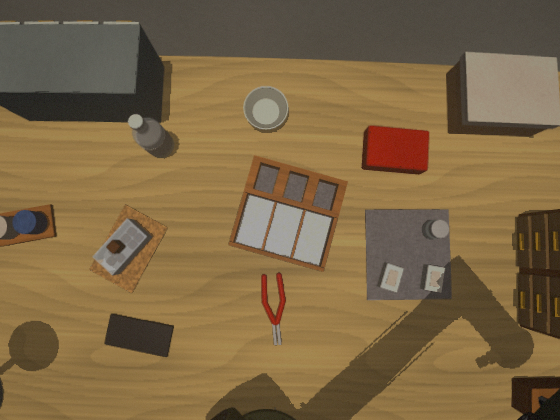

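View pics/scene0.png

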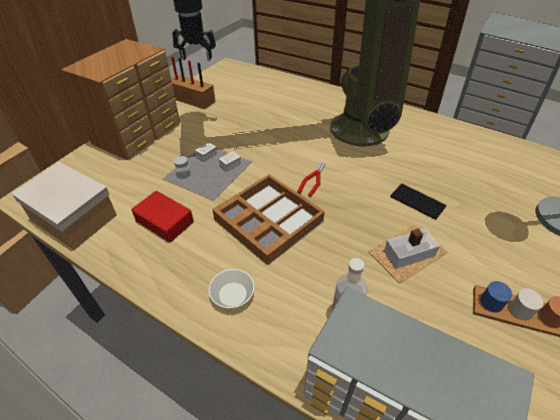

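Run:
```python
from h import *
im=cv2.imread('pics/top0.png')
def cr(x,y,w,h,s): return cv2.resize(im[y:y+h,x:x+w],None,fx=s,fy=s,interpolation=cv2.INTER_CUBIC)
a=cr(225,152,126,121,3);b=cr(360,205,95,98,4);
o=np.zeros((400,780,3),np.uint8); o[:363,:378]=a; o[:392,385:765]=b; cv2.imwrite('pics/crop1.png',o)
c=cr(85,200,90,95,6); cv2.imwrite('pics/crop2.png',c)
```

```text
(no output)
```

View pics/crop1.png

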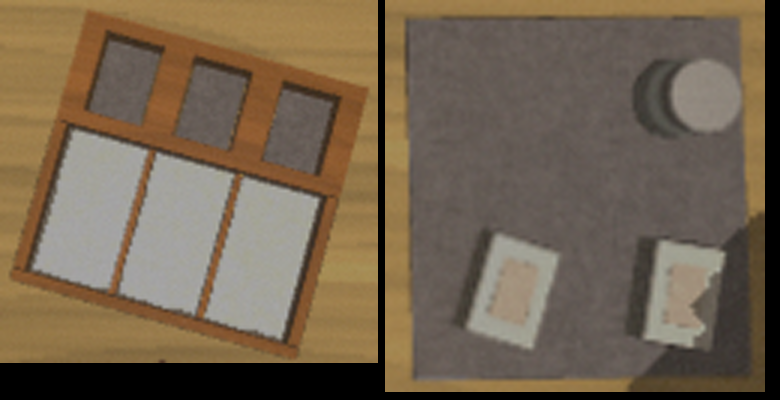

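```bash
python3 -m creep '{"grip":[0.085,0.085,0.085,0.085,0.085,0.085,0.085,0.085],"slide":[[0,0,-0.035],[0,0,-0.07],[0,0,-0.105],[0,0,-0.14],[0,0,-0.175],[0,0,-0.21],[0,0,-0.245],[0,0,-0.245]],"spin":[0,0,0,0,0,0,0,0]}'; python3 -c "
from h import *
p,R,s=tool(); print(p,R.round(3),s['joint_pos'])"
```

```text
clock: 0.77
eef_pos: [466.8, -451.0, 246.0]
tcp_rot: [-0.388, 0.386, 0.592, -0.591]
wrist_force: [-1.1, -0.6, -0.3]
width: 85.1
[ 466.82144763 -451.01745689  245.97769565] [[-0.4   -0.001 -0.917]
 [ 0.917  0.002 -0.4  ]
 [ 0.003 -1.     0.   ]] [-4.61444700e-01  1.73125438e-01  2.24388404e-01 -1.52656601e-03
 -1.62439362e+00 -6.98032554e-01]
```

Run:
```python
from h import *
im,d,c=load('top')
def show(n,px,z):
    P=onplane(c,px,z)[:,:2]; cen=P.mean(0)
    print(n,cen.round(1),'edges',[np.linalg.norm(P[i]-P[(i+1)%4]).round(1) for i in range(4)], 'long-axis deg',[np.degrees(np.arctan2(*(P[i]-P[j])[::-1])).round(1) for i,j in((0,3),(1,2))], 'short', [np.degrees(np.arctan2(*(P[i]-P[j])[::-1])).round(1) for i,j in((0,1),(3,2))])
show('tray',np.array([[90,10],[369,90],[297,356],[12,275]])/3+[225,152],44)
m=lambda a:(np.array(a)-[385,0])/4+[360,205]
show('A',m([[493,233],[560,254],[534,349],[468,328]]),37)
show('B',m([[658,240],[726,250],[713,348],[643,342]]),37)
print('jar',onplane(c,m([[705,95]]),60))
```

```text
tray [575.2 -42.5] edges [np.float64(228.2), np.float64(215.4), np.float64(228.4), np.float64(216.0)] long-axis deg [np.float64(-14.6), np.float64(-14.6)] short [np.float64(75.3), np.float64(75.4)]
A [ 428.  -287.7] edges [np.float64(41.7), np.float64(57.6), np.float64(40.9), np.float64(57.4)] long-axis deg [np.float64(-14.7), np.float64(-15.5)] short [np.float64(73.8), np.float64(73.4)]
B [ 427.1 -390.5] edges [np.float64(41.6), np.float64(58.1), np.float64(42.4), np.float64(60.5)] long-axis deg [np.float64(-8.7), np.float64(-8.1)] short [np.float64(82.7), np.float64(85.9)]
jar [[ 544.20591324 -393.56246065   60.        ]]
```

View pics/crop2.png

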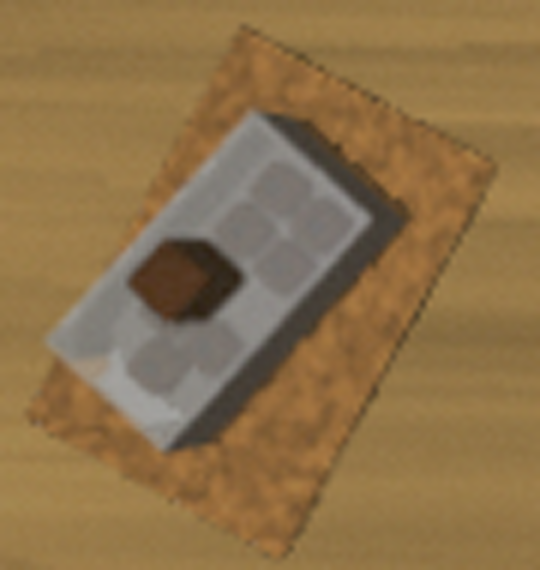

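```bash
python3 -m creep '{"grip":[0.085,0.085,0.085,0.085,0.085,0.085,0.085,0.085,0.085,0.085],"slide":[[0,0,-0.035],[0,0,-0.07],[0,0,-0.105],[0,0,-0.14],[0,0,-0.175],[0,0,-0.21],[0,0,-0.245],[0,0,-0.28],[0,0,-0.32],[0,0,-0.32]],"spin":[0,0,0,0,0,0,0,0,0,0]}'
cat > st.py <<'E'
from h import *
p,R,s=tool(); print('TCP',p.round(1),'y-axis',R[:,1].round(3),'x-axis yaw',np.degrees(np.arctan2(R[1,0],R[0,0])).round(2),'r',np.hypot(p[0],p[1]).round(1)); print(s['joint_pos'].round(3),'F',s['wrist_force'].round(1),'w',round(s['width'],1),'t',round(s['clock'],2))
E
python3 st.py
```

```text
clock: 1.6
eef_pos: [762.2, -322.7, 237.0]
tcp_rot: [0.391, -0.383, -0.591, 0.592]
wrist_force: [1.5, 0.7, -6.0]
width: 85.2
TCP [ 762.2 -322.7  237. ] y-axis [-0.01   0.004 -1.   ] x-axis yaw 113.61 r 827.7
[-0.162  0.738  0.952 -0.003 -1.796 -0.998] F [ 1.5  0.7 -6. ] w 85.2 t 1.6
```

```bash
python3 -m creep '{"grip":[0.085,0.085,0.085,0.085,0.085,0.085,0.085],"slide":[[0,0,-0.035],[0,0,-0.07],[0,0,-0.105],[0,0,-0.14],[0,0,-0.175],[0,0,-0.21],[0,0,-0.21]],"spin":[0,0,0,0,0,0,0]}'; python3 st.py
```

```text
clock: 2.18
eef_pos: [868.6, -231.0, 218.8]
tcp_rot: [-0.376, 0.4, 0.595, -0.587]
wrist_force: [-0.2, 0.0, 1.2]
width: 85.0
TCP [ 868.6 -231.   218.8] y-axis [ 0.035 -0.01  -0.999] x-axis yaw 113.37 r 898.8
[-0.036  1.098  1.491  0.009 -1.928 -1.123] F [-0.2  0.   1.2] w 85.0 t 2.18
```

```bash
python3 -m creep '{"grip":[0.085,0.085,0.085,0.085,0.085],"slide":[[0,0,0.035],[0,0,0.07],[0,0,0.105],[0,0,0.14],[0,0,0.14]],"spin":[0,0,0,0,0]}'; python3 st.py
```

```text
clock: 2.6
eef_pos: [737.7, -288.8, 218.1]
tcp_rot: [-0.375, 0.402, 0.595, -0.586]
wrist_force: [0.8, -0.4, 1.3]
width: 85.0
TCP [ 737.7 -288.8  218.1] y-axis [ 0.039 -0.011 -0.999] x-axis yaw 113.29 r 792.2
[-0.12   0.537  0.626  0.006 -1.62  -1.044] F [ 0.8 -0.4  1.3] w 85.0 t 2.6
```

```bash
cat > go.py <<'E'
import sys
from h import *
# x y z yaw_of_jaw_axis(deg) -> slide, spin
def go(x,y,z,yaw=None):
    p,R,s=tool(); d=R.T@(np.array([x,y,z])-p)/1000
    c=np.degrees(np.arctan2(R[1,0],R[0,0])); sp=0 if yaw is None else -((yaw-c+180)%360-180)
    n=max(np.linalg.norm(d)/.0417,abs(sp)/7.16)
    print('slide',d.round(4),'spin',round(sp,1),'alt',round(sp-np.sign(sp)*180,1),'rows>=',round(n,1))
if __name__=='__main__': go(*map(float,sys.argv[1:]))
E
python3 go.py 428 -288 200 75; python3 go.py 428 -288 200 105
python3 - <<'E'
from h import *
im,d,c=load('top')
m=lambda a:np.array(a)/6+[85,200]
P=onplane(c,m([[258,112],[372,215],[168,450],[48,342]]),48); print(P.round(0),P.mean(0)); 
print('knob top',onplane(c,m([[168,283]]),90))
Q=onplane(c,m([[243,28],[497,165],[283,558],[28,412]]),4); print('cork',Q.round(0),Q.mean(0))
im=cv2.imread('pics/scene0.png'); cv2.imwrite('pics/crop3.png',cv2.resize(im[215:290,360:460],None,fx=6,fy=6,interpolation=cv2.INTER_CUBIC))
E
```

```text
slide [0.1236 0.0061 0.2844] spin 38.3 alt -141.7 rows>= 7.4
slide [0.1236 0.0061 0.2844] spin 8.3 alt -171.7 rows>= 7.4
[[552. 331.  48.]
 [513. 285.  48.]
 [421. 360.  48.]
 [461. 409.  48.]] [486.7256558 346.3294304  48.       ]
knob top [[485.55886102 347.01074872  90.        ]]
cork [[588. 355.   4.]
 [535. 249.   4.]
 [376. 328.   4.]
 [431. 435.   4.]] [482.53044527 341.52008476   4.        ]
```

View pics/crop3.png

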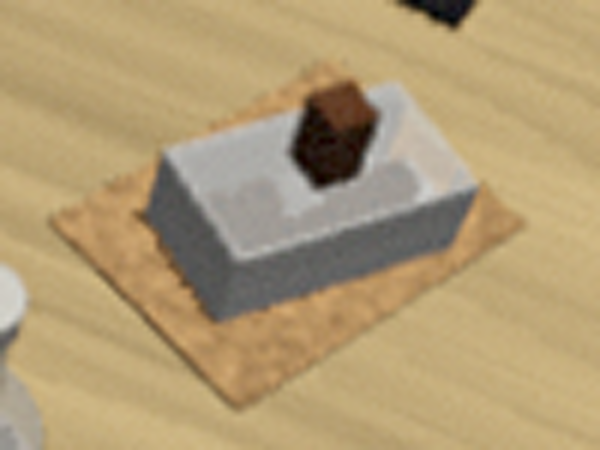

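```bash
python3 -m creep '{"grip":[0.085,0.085,0.085,0.085,0.085,0.085,0.085,0.085,0.085],"slide":[[0.015,0,0.037],[0.031,0.001,0.073],[0.047,0.002,0.11],[0.063,0.003,0.146],[0.08,0.004,0.182],[0.096,0.005,0.218],[0.111,0.006,0.253],[0.1236,0.006,0.2844],[0.1236,0.006,0.2844]],"spin":[5,10,15,20,25,30,35,38.3,38.3]}'
python3 - <<'E'
from h import *
im,d,c=snap('wrist','w1')
E
python3 st.py
```

```text
clock: 3.35
eef_pos: [425.4, -288.1, 202.4]
tcp_rot: [-0.55, 0.574, 0.438, -0.42]
wrist_force: [2.3, 0.3, 0.9]
width: 84.9
TCP [ 427.6 -288.2  202.4] y-axis [ 0.041 -0.012 -0.999] x-axis yaw 74.86 r 515.6
[-0.2   -0.225 -0.248  0.004 -1.505 -1.636] F [1.  0.5 0.6] w 85.0 t 3.4
```

View pics/w1.png

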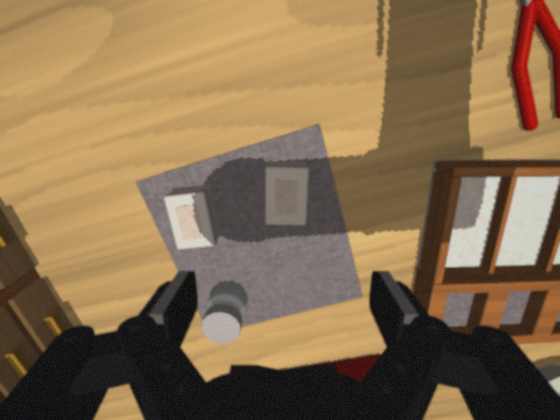

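```bash
python3 - <<'E'
from h import *
im,d,c=load('wrist')
def show(n,px,z):
    P=onplane(c,px,z)[:,:2]; cen=P.mean(0)
    print(n,cen.round(1),[np.linalg.norm(P[i]-P[(i+1)%4]).round(1) for i in range(4)],[np.degrees(np.arctan2(*(P[i]-P[j])[::-1])).round(1) for i,j in((0,3),(1,2),(0,1),(3,2))])
show('A',[[266,167],[308,167],[307,226],[266,225]],37)
show('B',[[165,197],[198,191],[213,247],[176,250]],37)
print('depth A',d[196,287], onplane(c,[[287,197]],37), 'ledge px',onplane(c,[[435,162]],44))
E
python3 go.py 428 -288 40
```

```text
A [ 430.1 -285.4] [np.float64(40.5), np.float64(61.4), np.float64(42.3), np.float64(60.3)] [np.float64(163.6), np.float64(165.4), np.float64(-105.2), np.float64(-106.7)]
B [ 429.1 -390.7] [np.float64(34.6), np.float64(62.5), np.float64(40.4), np.float64(59.4)] [np.float64(168.4), np.float64(174.0), np.float64(-95.0), np.float64(-100.0)]
depth A 299.03073 [[ 429.934395  -285.1334232   37.       ]] ledge px [[ 431.13195048 -140.61709401   44.        ]]
slide [0.0004 0.1623 0.0066] spin 0 alt 0 rows>= 3.9
```

```bash
python3 go.py 429 -286.5 40 74.5; python3 -m creep '{"grip":[0.07,0.07,0.07,0.07,0.07,0.07],"slide":[[0.001,0.04,0.002],[0.002,0.08,0.003],[0.002,0.12,0.004],[0.002,0.145,0.005],[0.002,0.162,0.005],[0.002,0.162,0.005]],"spin":[0,0,0,0,0,0]}'; python3 -m creep '{"grip":[0.055,0.04,0.035,0.03,0.03,0.03],"slide":[[0,0,0],[0,0,0],[0,0,0],[0,0,0],[0,0,0],[0,0,0]],"spin":[0,0,0,0,0,0]}' 40; python3 st.py
```

```text
slide [0.0021 0.1623 0.0061] spin 0.4 alt -179.6 rows>= 3.9
clock: 3.9
eef_pos: [429.4, -285.1, 33.4]
tcp_rot: [-0.552, 0.57, 0.437, -0.424]
wrist_force: [-1.0, 0.5, -0.4]
width: 69.8
clock: 4.4
eef_pos: [432.7, -286.3, 39.2]
tcp_rot: [-0.549, 0.572, 0.439, -0.423]
wrist_force: [-0.6, 1.1, 7.7]
width: 40.9
TCP [ 432.7 -286.3   39.2] y-axis [ 0.037 -0.012 -0.999] x-axis yaw 75.04 r 518.9
[-0.193 -0.135 -0.472  0.005 -1.195 -1.64 ] F [-0.6  1.1  7.7] w 40.9 t 4.4
```

```bash
python3 -m creep '{"grip":[0.03,0.03,0.03,0.03,0.03],"slide":[[0,-0.02,0],[0,-0.055,0],[0,-0.095,0],[0,-0.12,0],[0,-0.12,0]],"spin":[0,0,0,0,0]}' 40;  python3 st.py; python3 go.py 620 -128.5 150 75.4
```

```text
clock: 4.82
eef_pos: [429.5, -285.9, 164.3]
tcp_rot: [-0.547, 0.574, 0.44, -0.421]
wrist_force: [-0.0, -0.8, -0.8]
width: 41.2
TCP [ 429.5 -285.9  164.3] y-axis [ 0.044 -0.015 -0.999] x-axis yaw 75.02 r 516.0
[-0.193 -0.222 -0.315  0.006 -1.432 -1.64 ] F [-0.  -0.8 -0.8] w 41.2 t 4.82
slide [ 0.2014  0.0203 -0.1426] spin -0.4 alt 179.6 rows>= 5.9
```

```bash
python3 -m creep '{"grip":[0.03,0.03,0.03,0.03,0.03,0.03,0.03,0.03,0.03],"slide":[[0.02,0,-0.014],[0.05,0,-0.035],[0.08,0.004,-0.057],[0.11,0.008,-0.078],[0.14,0.012,-0.099],[0.17,0.016,-0.12],[0.19,0.018,-0.135],[0.2014,0.02,-0.1426],[0.2014,0.02,-0.1426]],"spin":[0,0,0,0,0,-0.4,-0.4,-0.4,-0.4]}' 40
python3 - <<'E'
from h import *
im,d,c=snap('wrist','w2')
E
python3 st.py
```

```text
clock: 5.57
eef_pos: [618.6, -125.0, 139.5]
tcp_rot: [-0.55, 0.568, 0.44, -0.426]
wrist_force: [-0.8, -0.4, -2.0]
width: 40.8
TCP [ 617.7 -126.2  140. ] y-axis [ 0.031 -0.009 -0.999] x-axis yaw 75.48 r 630.5
[ 0.123  0.106 -0.048  0.013 -1.387 -1.949] F [-1.3  0.4  0. ] w 41.0 t 5.62
```

View pics/w2.png

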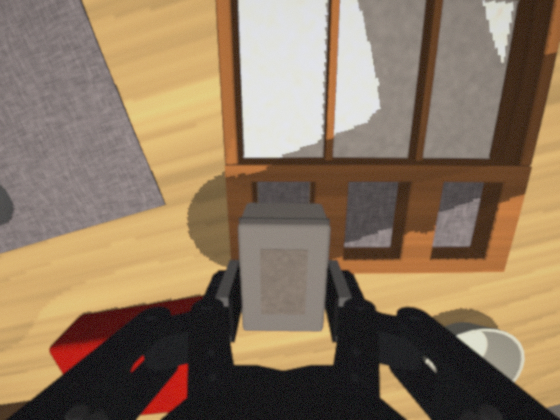

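Run:
```python
import cv2
im=cv2.imread('pics/w2.png'); cv2.imwrite('pics/crop4.png',cv2.resize(im[150:350,220:540],None,fx=2.5,fy=2.5,interpolation=cv2.INTER_CUBIC))
```

```text
(no output)
```

View pics/crop4.png

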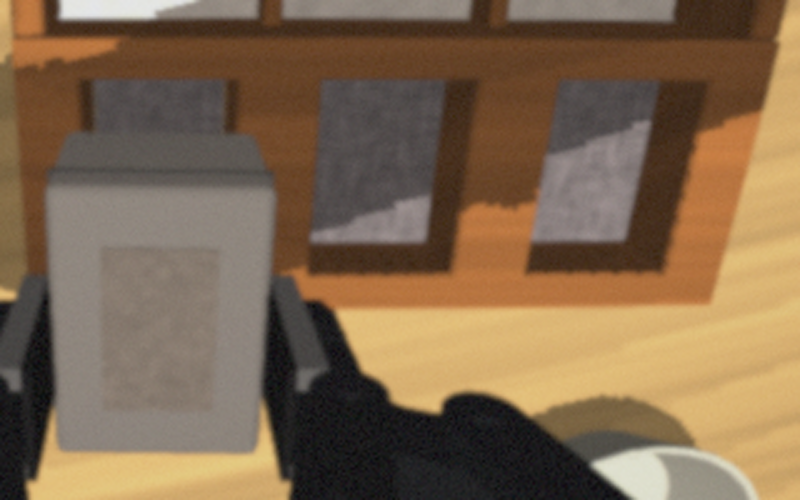

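```bash
python3 - <<'E'
from h import *
im,d,c=load('wrist')
m=lambda a:np.array(a)/2.5+[220,150]
def show(n,px,z):
    P=onplane(c,m(px),z)[:,:2]; cen=P.mean(0)
    print(n,cen.round(1),[np.linalg.norm(P[i]-P[(i+1)%4]).round(1) for i in range(4)],[(np.degrees(np.arctan2(*(P[i]-P[j])[::-1]))).round(1) for i,j in((0,3),(1,2),(0,1),(3,2))]); return cen
a=show('p2',[[320,79],[477,80],[450,272],[308,272]],44)
b=show('p3',[[558,79],[707,81],[666,272],[527,273]],44)
show('box',[[48,178],[273,178],[258,450],[58,450]],137)
e=onplane(c,m([[80,79],[238,79]]),44)[:,:2]; print('p1 near edge',e.round(1), 'centre est', e.mean(0)+32.5*np.array([np.cos(np.radians(-14.6)),np.sin(np.radians(-14.6))]), 'from p2,p3',2*a-b, 'yaw p2p3',np.degrees(np.arctan2(*(b-a)[::-1])), np.linalg.norm(b-a))
E
python3 st.py
```

```text
p2 [638.6 -55.2] [np.float64(47.4), np.float64(64.4), np.float64(46.9), np.float64(64.4)] [np.float64(166.2), np.float64(165.8), np.float64(-104.6), np.float64(-104.7)]
p3 [656.9  15.1] [np.float64(47.1), np.float64(65.2), np.float64(47.8), np.float64(65.4)] [np.float64(166.8), np.float64(167.3), np.float64(-104.8), np.float64(-104.5)]
box [ 615.2 -123.4] [np.float64(40.4), np.float64(60.5), np.float64(41.6), np.float64(60.6)] [np.float64(164.6), np.float64(165.7), np.float64(-104.4), np.float64(-104.4)]
p1 near edge [[ 583.6 -139.6]
 [ 595.4  -94.1]] centre est [ 620.95231352 -125.01462441] from p2,p3 [ 620.29828132 -125.55309225] yaw p2p3 75.40576822383596 72.67616604222061
TCP [ 617.7 -126.2  140. ] y-axis [ 0.031 -0.009 -0.999] x-axis yaw 75.48 r 630.5
[ 0.123  0.106 -0.048  0.013 -1.387 -1.949] F [-1.3  0.4  0. ] w 41.0 t 5.62
```

```bash
python3 go.py 622.4 -127.9 86 75.4; python3 go.py 622.4 -127.9 62 75.4
```

```text
slide [-0.0004  0.0541 -0.0032] spin 0.1 alt -179.9 rows>= 1.3
slide [-0.0004  0.0781 -0.0024] spin 0.1 alt -179.9 rows>= 1.9
```

```bash
python3 -m creep '{"grip":[0.03,0.03,0.03,0.03],"slide":[[0,0.02,-0.003],[0,0.04,-0.003],[0,0.053,-0.0032],[0,0.053,-0.0032]],"spin":[0,0,0,0]}' 40; python3 st.py;  python3 -m creep '{"grip":[0.03,0.03,0.03,0.03,0.03],"slide":[[0,0.005,0],[0,0.01,0],[0,0.015,0],[0,0.02,0.0003],[0,0.02,0.0003]],"spin":[0,0,0,0,0]}' 40; python3 st.py
```

```text
clock: 5.95
eef_pos: [619.8, -128.9, 84.2]
tcp_rot: [-0.551, 0.568, 0.438, -0.426]
wrist_force: [-1.1, -1.1, -2.6]
width: 41.0
TCP [ 619.8 -128.9   84.2] y-axis [ 0.027 -0.009 -1.   ] x-axis yaw 75.33 r 633.1
[ 0.117  0.145 -0.109  0.012 -1.292 -1.947] F [-1.1 -1.1 -2.6] w 41.0 t 5.95
clock: 6.37
eef_pos: [625.9, -129.7, 78.2]
tcp_rot: [-0.545, 0.572, 0.442, -0.424]
wrist_force: [-11.9, 3.2, 30.4]
width: 40.9
TCP [ 625.9 -129.7   78.2] y-axis [ 0.043 -0.014 -0.999] x-axis yaw 75.6 r 639.2
[ 0.119  0.149 -0.118  0.02  -1.262 -1.946] F [-11.9   3.2  30.4] w 40.9 t 6.37
```

```bash
python3 -m creep '{"grip":[0.03,0.03,0.03],"slide":[[0,-0.01,0],[0,-0.014,0],[0,-0.014,0]],"spin":[0,0,0]}' 40; python3 st.py
python3 - <<'E'
from h import *
im,d,c=snap('wrist')
cv2.imwrite('pics/w3.png',cv2.cvtColor(cv2.resize(im[130:370,200:520],None,fx=2.5,fy=2.5,interpolation=cv2.INTER_CUBIC),cv2.COLOR_RGB2BGR))
E
python3 st.py
```

```text
clock: 6.62
eef_pos: [622.9, -128.3, 83.5]
tcp_rot: [-0.549, 0.57, 0.44, -0.424]
wrist_force: [0.8, 0.4, -2.0]
width: 41.1
TCP [ 622.9 -128.3   83.5] y-axis [ 0.036 -0.009 -0.999] x-axis yaw 75.4 r 636.0
[ 0.118  0.145 -0.11   0.014 -1.282 -1.948] F [ 0.8  0.4 -2. ] w 41.1 t 6.62
TCP [ 622.3 -128.3   82.1] y-axis [ 0.034 -0.009 -0.999] x-axis yaw 75.4 r 635.4
[ 0.118  0.146 -0.111  0.014 -1.281 -1.948] F [-1.  -0.4 -2.2] w 41.1 t 6.67
```

View pics/w3.png

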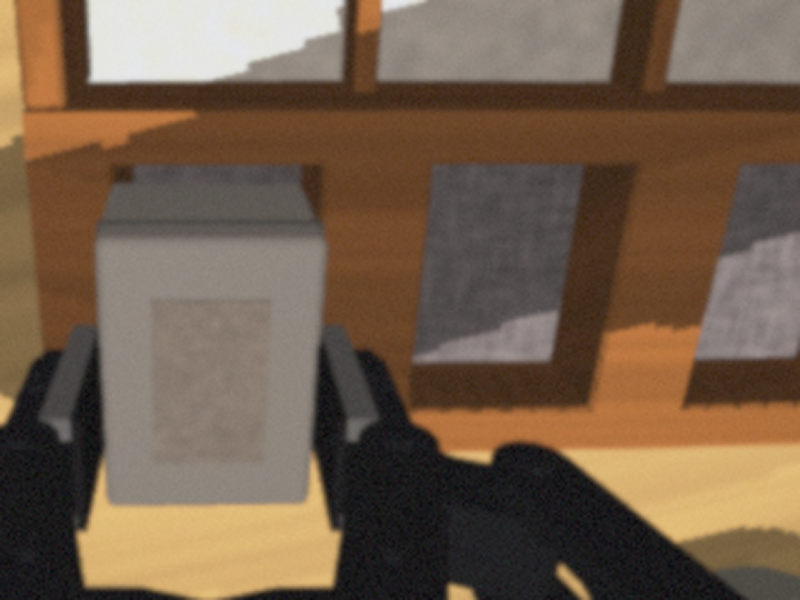

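```bash
python3 -m creep '{"grip":[0.03,0.03,0.03,0.03,0.03,0.03,0.03],"slide":[[0.0027,0,0.0018],[0.0027,0.004,0.0018],[0.0027,0.008,0.0018],[0.0027,0.012,0.0018],[0.0027,0.016,0.0022],[0.0027,0.019,0.0024],[0.0027,0.019,0.0024]],"spin":[0,0,0,0,0,0,0]}' 40; python3 st.py
```

```text
clock: 7.25
eef_pos: [626.5, -126.8, 68.8]
tcp_rot: [-0.545, 0.573, 0.443, -0.423]
wrist_force: [8.4, -4.3, 14.4]
width: 40.7
TCP [ 626.5 -126.8   68.8] y-axis [ 0.047 -0.014 -0.999] x-axis yaw 75.49 r 639.2
[ 0.123  0.153 -0.131  0.02  -1.241 -1.953] F [ 8.4 -4.3 14.4] w 40.7 t 7.25
```

```bash
python3 -m creep '{"grip":[0.05,0.056,0.056,0.056,0.056,0.056],"slide":[[0,0,0],[0,0,0],[0,-0.01,0],[0,-0.04,0],[0,-0.07,0],[0,-0.07,0]],"spin":[0,0,0,0,0,0]}' 40; python3 st.py
python3 - <<'E'
from h import *
im,d,c=snap('wrist')
cv2.imwrite('pics/w4.png',cv2.cvtColor(cv2.resize(im[130:370,160:480],None,fx=2.5,fy=2.5,interpolation=cv2.INTER_CUBIC),cv2.COLOR_RGB2BGR))
E
```

```text
clock: 7.75
eef_pos: [621.1, -125.2, 139.9]
tcp_rot: [-0.547, 0.571, 0.442, -0.424]
wrist_force: [1.6, -0.1, 1.9]
width: 56.3
TCP [ 621.1 -125.2  139.9] y-axis [ 0.041 -0.012 -0.999] x-axis yaw 75.44 r 633.6
[ 0.125  0.106 -0.05   0.017 -1.376 -1.953] F [ 1.6 -0.1  1.9] w 56.3 t 7.75
```

View pics/w4.png

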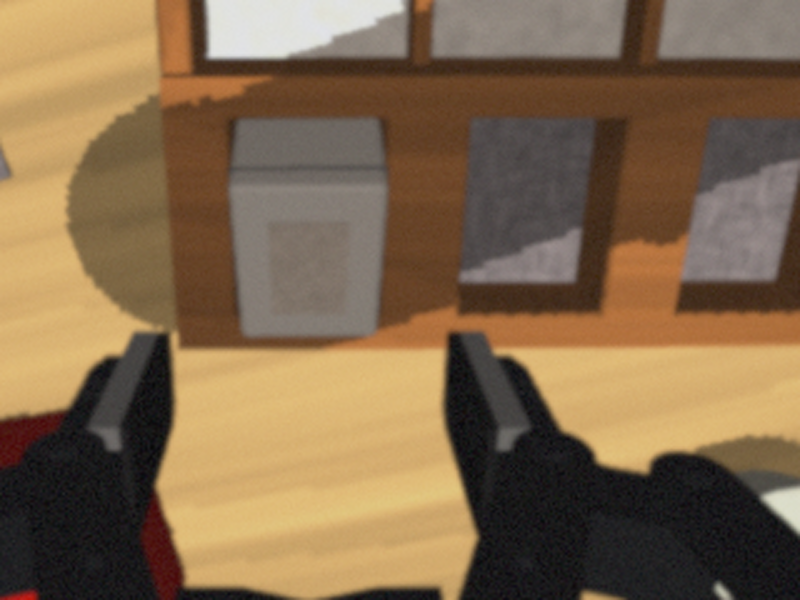

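```bash
cat > hz.py <<'E'
# world points from depth of last wrist picture at pixels given
from h import *
def pts(c,d,px,k=2):
    out=[]
    for u,v in px:
        dep=np.median(d[v-k:v+k+1,u-k:u+k+1]); n=cv2.undistortPoints(np.array([[[u,v]]],float),K(c),np.array(c['D'],float))[0,0]
        R=np.array(c['R']); out.append(R.T@(np.array([n[0]*dep,n[1]*dep,dep])-np.array(c['t'])))
    return np.array(out)
E
python3 - <<'E'
from hz import *
im,d,c=load('wrist'); f=lambda a:[(int(x/2.5+160),int(y/2.5+130)) for x,y in a]
print(pts(c,d,f([(310,260),(260,190),(360,190),(255,325),(365,325),(430,200),(430,300),(200,200)])).round(1))
def show(n,px,z):
    P=onplane(c,np.array(px)/2.5+[160,130],z)[:,:2]; print(n,P.mean(0).round(1),[np.linalg.norm(P[i]-P[(i+1)%4]).round(1) for i in range(4)])
show('box',[[229,183],[387,183],[376,335],[243,336]],60)
show('p2',[[470,118],[628,118],[602,311],[460,311]],44)
E
python3 go.py 622 -126 100 75.4
```

```text
[[ 623.2 -124.8   69.6]
 [ 597.7 -131.6   76.8]
 [ 604.2 -106.4   76.9]
 [ 644.4 -147.5   59.2]
 [ 652.6 -115.    59.5]
 [ 623.4  -86.9   45.4]
 [ 656.9  -93.5   45.3]
 [ 605.8 -155.    45.2]]
box [ 627.9 -126.3] [np.float64(44.7), np.float64(48.8), np.float64(40.6), np.float64(49.2)]
p2 [638.7 -54.7] [np.float64(47.4), np.float64(64.4), np.float64(46.8), np.float64(64.0)]
slide [-0.0008  0.0369 -0.0005] spin 0.0 alt -180.0 rows>= 0.9
```

```bash
python3 -m creep '{"grip":[0.03,0.01,0,0,0,0],"slide":[[0,0,0.02],[0,0,0.043],[0,0,0.043],[0,0.03,0.043],[0,0.064,0.041],[0,0.064,0.041]],"spin":[0,0,0,0,0,0]}' 40; python3 st.py; python3 go.py 578 -117 72; python3 go.py 588 -119.6 72
```

```text
clock: 8.3
eef_pos: [579.6, -114.8, 62.5]
tcp_rot: [-0.551, 0.568, 0.438, -0.427]
wrist_force: [-0.8, -0.1, 0.8]
width: -0.0
TCP [ 579.6 -114.8   62.5] y-axis [ 0.027 -0.009 -1.   ] x-axis yaw 75.41 r 590.9
[ 0.151  0.05  -0.252  0.014 -1.244 -1.981] F [-0.8 -0.1  0.8] w -0.0 t 8.3
slide [-0.0026 -0.0095  0.0007] spin 0 alt 0 rows>= 0.2
slide [-0.0026 -0.0092 -0.0096] spin 0 alt 0 rows>= 0.3
```

```bash
python3 st.py; python3 -m creep '{"grip":[0,0,0,0,0,0,0],"slide":[[0,-0.003,0],[0,-0.003,-0.003],[0,-0.003,-0.005],[0,-0.003,-0.007],[0,-0.003,-0.009],[0,-0.003,-0.011],[0,-0.003,-0.011]],"spin":[0,0,0,0,0,0,0]}' 40; python3 st.py;python3 - <<'E'
from h import *
im,d,c=snap('wrist'); cv2.imwrite('pics/w5.png',cv2.cvtColor(im,cv2.COLOR_RGB2BGR))
E
python3 st.py
```

```text
TCP [ 579.6 -114.8   62.5] y-axis [ 0.027 -0.009 -1.   ] x-axis yaw 75.41 r 590.9
[ 0.151  0.05  -0.252  0.014 -1.244 -1.981] F [-0.8 -0.1  0.8] w -0.0 t 8.3
clock: 8.88
eef_pos: [583.8, -116.2, 68.4]
tcp_rot: [-0.555, 0.564, 0.434, -0.43]
wrist_force: [-32.9, 12.7, 11.3]
width: -0.2
TCP [ 583.8 -116.2   68.4] y-axis [ 0.011 -0.006 -1.   ] x-axis yaw 75.36 r 595.2
[ 0.145  0.071 -0.216  0.008 -1.273 -1.973] F [-32.9  12.7  11.3] w -0.2 t 8.88
TCP [ 583.8 -116.1   68.3] y-axis [ 0.011 -0.006 -1.   ] x-axis yaw 75.37 r 595.2
[ 0.145  0.071 -0.217  0.008 -1.273 -1.973] F [-32.5  11.4  11.3] w 0.2 t 8.93
```

View pics/w5.png

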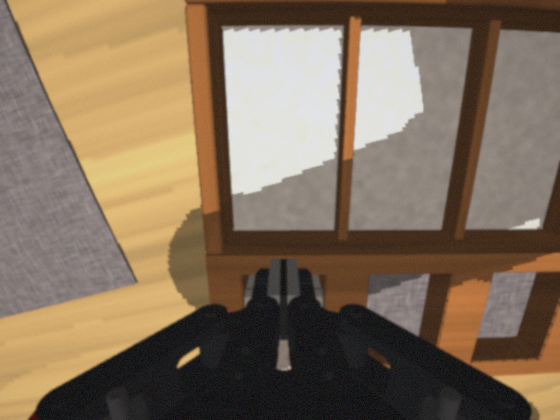

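```bash
python3 -m creep '{"grip":[0,0,0,0,0,0,0,0],"slide":[[0,0,0.01],[0,-0.01,0.01],[0,-0.04,0.01],[0,-0.075,0.01],[0,-0.075,-0.01],[0,-0.075,-0.03],[0,-0.075,-0.03],[0,-0.075,-0.03]],"spin":[0,0,0,0,0,0,0,0]}' 40
python3 - <<'E'
from hz import *
im,d,c=snap('wrist'); cv2.imwrite('pics/w6.png',cv2.cvtColor(im,cv2.COLOR_RGB2BGR))
p1=np.array([620.6,-125.3]);u=np.array([.9685,-.249]);v=np.array([.249,.9685])
# depth-derived cloud near pocket1
V,U=np.mgrid[0:420:2,0:560:2]; n=cv2.undistortPoints(np.stack([U.ravel(),V.ravel()],1).astype(float)[:,None],K(c),np.array(c['D'],float))[:,0]
dep=d[::2,::2].ravel(); P=(np.c_[n,np.ones(len(n))]*dep[:,None]-np.array(c['t']))@np.array(c['R'])
np.save('cloud.npy',P)
q=np.c_[(P[:,:2]-p1)@u,(P[:,:2]-p1)@v,P[:,2]]
for x in range(-45,50,6):
    print(x,[ (lambda s: round(float(np.median(s)),1) if len(s) else None)(q[(abs(q[:,0]-x)<3)&(abs(q[:,1]-y)<3)&(dep>0)][:,2]) for y in(-30,-20,-12,-4,4,12,20,30)])
E
python3 st.py
```

```text
clock: 9.6
eef_pos: [619.4, -124.8, 147.8]
tcp_rot: [-0.55, 0.569, 0.44, -0.425]
wrist_force: [-0.7, -0.5, -0.1]
width: -0.2
-45 [26.8, 26.7, 26.8, 27.8, 28.5, 28.6, 28.7, 27.2]
-39 [45.3, 45.2, 45.3, 45.2, 45.3, 45.2, 45.3, 45.3]
-33 [45.6, 44.8, 45.4, 45.6, 45.2, 45.4, 45.3, 45.4]
-27 [45.3, 51.7, 57.4, 50.8, 47.2, 55.7, 55.1, 45.3]
-21 [45.5, 223.8, 214.5, 211.6, 206.3, 215.1, 219.7, 45.4]
-15 [193.1, 213.6, 181.8, 200.0, 210.5, 181.5, 211.8, 191.7]
-9 [198.2, 184.7, 149.8, 151.3, 161.0, 149.5, 181.7, 193.0]
-3 [188.0, 188.0, 59.5, 178.4, 169.4, 59.3, 186.5, 188.0]
3 [192.0, 59.0, 59.1, 179.7, 178.0, 59.6, 58.3, 191.1]
9 [45.9, 59.0, 59.3, 59.9, 59.8, 58.8, 58.9, 45.6]
15 [45.2, 58.7, 59.3, 59.9, 59.5, 59.5, 58.2, 45.2]
21 [45.6, 58.5, 59.1, 59.3, 59.1, 59.0, 59.1, 45.9]
27 [45.3, 58.6, 58.9, 59.1, 59.3, 59.2, 58.6, 45.5]
33 [45.5, 44.1, 59.2, None, None, 59.1, 52.1, 45.5]
39 [45.1, 45.5, 45.6, None, None, 45.2, 45.3, 45.1]
45 [45.0, 45.2, 44.4, None, None, 44.7, 45.4, 45.6]
TCP [ 618.8 -124.7  147.5] y-axis [ 0.033 -0.01  -0.999] x-axis yaw 75.39 r 631.2
[ 0.125  0.104 -0.036  0.014 -1.399 -1.953] F [-0.5  0.2  0.6] w -0.5 t 9.65
```

```bash
python3 go.py 623 -127.5 61; python3 -m creep '{"grip":[0,0,0,0,0,0,0],"slide":[[-0.002,0.03,-0.004],[-0.002,0.06,-0.003],[-0.002,0.07,-0.002],[-0.002,0.076,-0.002],[-0.002,0.082,-0.002],[-0.002,0.086,-0.002],[-0.002,0.086,-0.002]],"spin":[0,0,0,0,0,0,0]}' 40; python3 st.py
```

```text
slide [-0.0016  0.0866 -0.0018] spin 0 alt 0 rows>= 2.1
clock: 10.23
eef_pos: [622.6, -127.9, 62.8]
tcp_rot: [-0.549, 0.569, 0.44, -0.425]
wrist_force: [-0.7, 0.2, 0.1]
width: 0.2
TCP [ 622.6 -127.9   62.8] y-axis [ 0.033 -0.01  -0.999] x-axis yaw 75.43 r 635.6
[ 0.119  0.16  -0.133  0.015 -1.246 -1.949] F [-0.7  0.2  0.1] w 0.2 t 10.23
```

```bash
python3 -m creep '{"grip":[0,0,0],"slide":[[0,0.003,0],[0,0.005,0],[0,0.005,0]],"spin":[0,0,0]}' 40;  python3 -m creep '{"grip":[0,0,0],"slide":[[0,0.002,0],[0,0.004,0],[0,0.004,0]],"spin":[0,0,0]}' 40; python3 st.py
```

```text
clock: 10.48
eef_pos: [623.2, -128.0, 61.0]
tcp_rot: [-0.548, 0.57, 0.44, -0.425]
wrist_force: [-11.3, 3.5, 17.4]
width: -0.1
clock: 10.73
eef_pos: [623.3, -128.0, 60.8]
tcp_rot: [-0.548, 0.57, 0.44, -0.426]
wrist_force: [-22.6, 7.9, 35.7]
width: 0.2
TCP [ 623.3 -128.    60.8] y-axis [ 0.035 -0.012 -0.999] x-axis yaw 75.51 r 636.3
[ 0.12   0.161 -0.136  0.017 -1.24  -1.949] F [-22.6   7.9  35.7] w 0.2 t 10.73
```

```bash
python3 -m creep '{"grip":[0,0,0,0,0,0,0],"slide":[[0,-0.01,0],[0,-0.04,0],[0,-0.08,0.0],[0,-0.12,0.03],[0,-0.12,0.065],[0,-0.12,0.08],[0,-0.12,0.08]],"spin":[0,0,0,0,0,0,0]}' 40
cat > grid.py <<'E'
from hz import *
def cloud(name='wrist',st=1,new=True):
    im,d,c=snap(name) if new else load(name)
    V,U=np.mgrid[0:420:st,0:560:st]; n=cv2.undistortPoints(np.stack([U.ravel(),V.ravel()],1).astype(float)[:,None],K(c),np.array(c['D'],float))[:,0]
    dep=d[::st,::st].ravel(); P=(np.c_[n,np.ones(len(n))]*dep[:,None]-np.array(c['t']))@np.array(c['R'])
    return P[dep>0],im,d,c,U.ravel()[dep>0],V.ravel()[dep>0]
p1=np.array([620.6,-125.3]);u=np.array([.9685,-.249]);v=np.array([.249,.9685])
def totray(P): return np.c_[(P[:,:2]-p1)@u+65,(P[:,:2]-p1)@v-72,P[:,2]]
def grid(q,xs,ys,h):
    for x in xs: print(x,[(lambda s: round(float(np.median(s)),1) if len(s) else None)(q[(abs(q[:,0]-x)<h)&(abs(q[:,1]-y)<h)][:,2]) for y in ys])
E
python3 - <<'E'
from grid import *
P,*_=cloud(); grid(totray(P),range(26,106,8),(-102,-90,-80,-72,-64,-54,-42),3)
E
python3 st.py; python3 go.py 428 -390 180 82
```

```text
clock: 11.32
eef_pos: [540.4, -105.9, 172.2]
tcp_rot: [-0.549, 0.57, 0.441, -0.424]
wrist_force: [0.4, -0.7, -0.3]
width: -0.2
26 [45.1, 45.4, 45.2, 45.4, 45.3, 45.4, 45.0]
34 [45.4, 44.8, 45.0, 45.0, 45.1, 45.2, 45.3]
42 [45.4, 45.3, None, None, None, 44.8, 45.4]
50 [45.4, None, None, None, None, None, 45.3]
58 [45.3, None, None, None, None, None, 45.3]
66 [45.4, None, None, None, None, None, 45.3]
74 [45.4, None, None, None, None, None, 45.3]
82 [None, None, None, None, None, None, None]
90 [None, None, None, None, None, None, None]
98 [None, None, None, None, None, None, None]
TCP [ 541.3 -106.2  171.4] y-axis [ 0.037 -0.009 -0.999] x-axis yaw 75.46 r 551.6
[ 0.18  -0.118 -0.214  0.015 -1.44  -2.007] F [ 0.3 -0.2 -0.5] w -0.1 t 11.37
slide [-0.3032 -0.0103  0.0381] spin -6.5 alt 173.5 rows>= 7.3
```

```bash
python3 -m creep '{"grip":[0.03,0.06,0.085,0.085,0.085,0.085,0.085,0.085,0.085,0.085],"slide":[[-0.025,0,0.003],[-0.065,-0.001,0.008],[-0.105,-0.002,0.013],[-0.145,-0.004,0.018],[-0.185,-0.006,0.023],[-0.225,-0.008,0.028],[-0.265,-0.01,0.033],[-0.29,-0.01,0.036],[-0.303,-0.01,0.038],[-0.303,-0.01,0.038]],"spin":[-1,-2,-3,-4,-5,-6,-6.5,-6.5,-6.5,-6.5]}' 40
python3 - <<'E'
from grid import *
P,im,d,c,U,V=cloud()
m=(P[:,2]>30)&(P[:,2]<42)&(abs(P[:,0]-428)<60)&(abs(P[:,1]+390)<60)
r=cv2.minAreaRect(P[m][:,:2].astype(np.float32)); print(r,m.sum(), 'z',np.median(P[m][:,2]))
print('pix',U[m].min(),U[m].max(),V[m].min(),V[m].max())
cv2.imwrite('pics/w7.png',cv2.cvtColor(cv2.resize(im[100:300,150:410],None,fx=3,fy=3,interpolation=cv2.INTER_CUBIC),cv2.COLOR_RGB2BGR))
g=P[(P[:,2]>55)&(P[:,2]<70)&(abs(P[:,0]-544)<60)&(abs(P[:,1]+393)<60)]; print('jar',len(g), g[:,:2].mean(0) if len(g) else None)
E
python3 st.py
```

```text
clock: 12.2
eef_pos: [427.2, -392.6, 177.4]
tcp_rot: [-0.525, 0.545, 0.469, -0.456]
wrist_force: [0.6, 0.4, -0.9]
width: 85.0
((428.3147277832031, -388.052978515625), (42.325016021728516, 59.49443054199219), 81.62012481689453) 2906 z 38.4016750021184
pix 265 312 170 233
jar 1440 [ 542.25490308 -390.82543639]
TCP [ 427.9 -391.2  177.4] y-axis [ 0.032 -0.009 -0.999] x-axis yaw 81.76 r 579.7
[-0.397 -0.036 -0.119 -0.004 -1.455 -1.317] F [-0.   0.1 -0.5] w 84.8 t 12.25
```

```bash
python3 go.py 429 -390.5 40; python3 -m creep '{"grip":[0.07,0.07,0.07,0.07,0.07,0.07],"slide":[[0.001,0.03,0],[0.001,0.07,0.001],[0.001,0.105,0.002],[0.001,0.125,0.003],[0.001,0.136,0.003],[0.001,0.136,0.003]],"spin":[0,0,0,0,0,0]}'; python3 -m creep '{"grip":[0.055,0.04,0.035,0.03,0.03,0.03,0.03,0.03,0.03],"slide":[[0,0,0],[0,0,0],[0,0,0],[0,0,0],[0,0,0],[0,-0.02,0],[0,-0.055,0],[0,-0.09,0],[0,-0.09,0]],"spin":[0,0,0,0,0,0,0,0,0]}' 40; python3 st.py; python3 go.py 638.5 -58 150 75.4
```

```text
slide [0.0015 0.1374 0.0034] spin 0 alt 0 rows>= 3.3
clock: 12.75
eef_pos: [429.2, -388.4, 39.2]
tcp_rot: [-0.525, 0.542, 0.47, -0.458]
wrist_force: [-0.5, 0.0, 0.2]
width: 69.9
clock: 13.5
eef_pos: [429.2, -391.5, 141.2]
tcp_rot: [-0.519, 0.548, 0.471, -0.456]
wrist_force: [-0.1, -1.2, 1.5]
width: 40.5
TCP [ 429.2 -391.5  141.2] y-axis [ 0.043 -0.018 -0.999] x-axis yaw 81.92 r 581.0
[-0.395 -0.034 -0.185 -0.    -1.374 -1.317] F [-0.1 -1.2  1.5] w 40.5 t 13.5
slide [ 0.3595 -0.0057 -0.1607] spin 6.5 alt -173.5 rows>= 9.4
```

```bash
python3 -m creep '{"grip":[0.03,0.03,0.03,0.03,0.03,0.03,0.03,0.03,0.03,0.03],"slide":[[0.025,-0.005,-0.011],[0.06,-0.01,-0.027],[0.1,-0.01,-0.045],[0.14,-0.01,-0.063],[0.18,-0.01,-0.08],[0.22,-0.01,-0.098],[0.255,-0.01,-0.114],[0.29,-0.01,-0.13],[0.325,-0.01,-0.145],[0.345,-0.008,-0.154]],"spin":[0,1,2,3,4,5,6,6.5,6.5,6.5]}' 40; python3 go.py 639.5 -58 145 75.4
```

```text
clock: 14.33
eef_pos: [629.2, -65.5, 143.7]
tcp_rot: [-0.549, 0.569, 0.441, -0.425]
wrist_force: [0.3, -1.9, -1.4]
width: 40.6
slide [ 0.0098 -0.001  -0.0081] spin 0.1 alt -179.9 rows>= 0.3
```

```bash
python3 -m creep '{"grip":[0.03,0.03,0.03,0.03],"slide":[[0.005,0.01,-0.005],[0.0115,0.035,-0.0085],[0.0115,0.045,-0.0085],[0.0115,0.045,-0.0085]],"spin":[0,0,0,0]}' 40
python3 - <<'E'
from grid import *
P,im,d,c,U,V=cloud(); q=totray(P)
np.save('q.npy',q)
m=(abs(q[:,0]-65)<50)&(abs(q[:,1])<24)&(q[:,2]>48)&(q[:,2]<130)
h,e=np.histogram(q[m][:,2],bins=range(48,131,2)); print([(int(e[i]),int(h[i])) for i in range(len(h)) if h[i]>60])
cv2.imwrite('pics/w8.png',cv2.cvtColor(cv2.resize(im[110:360,200:520],None,fx=2.4,fy=2.4,interpolation=cv2.INTER_CUBIC),cv2.COLOR_RGB2BGR))
E
python3 st.py
```

```text
clock: 14.67
eef_pos: [637.9, -60.9, 94.3]
tcp_rot: [-0.551, 0.568, 0.437, -0.427]
wrist_force: [-0.3, 0.3, -1.5]
width: 40.3
[(56, 71), (58, 83), (60, 72), (62, 96), (64, 77), (66, 97), (68, 90), (70, 90), (72, 102), (74, 97), (76, 113), (78, 67), (80, 160), (82, 138), (84, 158), (86, 3745), (88, 4695), (94, 67), (98, 62), (100, 65), (102, 67), (104, 73), (106, 73), (108, 66), (110, 84), (112, 83), (114, 92), (116, 246), (118, 111), (120, 64), (124, 67), (126, 93), (128, 73)]
TCP [638.7 -61.4  96.7] y-axis [ 0.028 -0.01  -1.   ] x-axis yaw 75.37 r 641.7
[ 0.224  0.158 -0.071  0.017 -1.315 -2.054] F [-0.2 -0.6  0.1] w 40.7 t 14.72
```

View pics/w8.png

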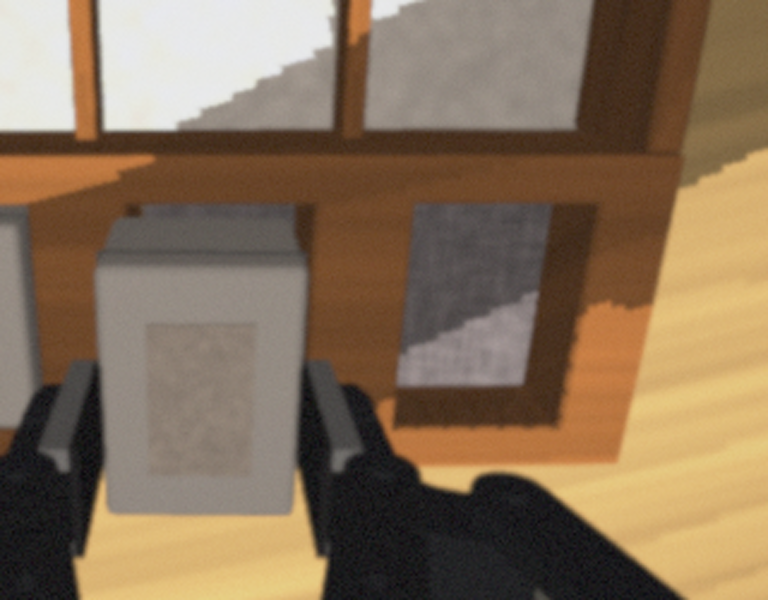

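Run:
```python
from grid import *
im,d,c=load('wrist')
f=lambda a,z: totray(onplane(c,np.array(a)/2.4+[200,110],z)).round(1)
print('bottom near edge',f([[110,217],[298,217]],52).tolist())
print('pocket2 near edge',f([[126,204],[315,204]],44).tolist(),'p3',f([[412,204],[597,205],[560,428],[393,428]],44).mean(0))
print('top',f([[97,254],[306,254],[292,513],[108,513]],86).tolist())
q=np.load('q.npy'); m=(abs(q[:,0]-65)<50)&(abs(q[:,1])<35)&(q[:,2]>84)&(q[:,2]<90)
print(cv2.minAreaRect(q[m][:,:2].astype(np.float32)), q[m][:,:2].mean(0))
a=q[m]; A=np.c_[a[:,:2],np.ones(len(a))]; print('tilt',np.linalg.lstsq(A,a[:,2],rcond=None)[0])
```

```text
bottom near edge [[33.8, -26.4, 52.0], [33.9, 18.8, 52.0]]
pocket2 near edge [[32.8, -23.3, 44.0], [32.9, 24.0, 44.0]] p3 [65.675 72.675 44.   ]
top [[31.2, -24.7, 86.0], [31.3, 16.0, 86.0], [92.9, 15.8, 86.0], [92.9, -25.5, 86.0]]
((62.803802490234375, -3.5022621154785156), (62.69413375854492, 60.70005798339844), 89.58283233642578) [59.42037471 -4.69321787]
tilt [-3.30710508e-03  2.29541173e-03  8.82164024e+01]
```

```bash
python3 -m creep '{"grip":[0.03,0.03,0.03,0.03,0.03,0.03,0.03],"slide":[[0.003,0,-0.0025],[0.005,0.003,-0.0025],[0.005,0.008,-0.0025],[0.005,0.012,-0.0025],[0.005,0.016,-0.0025],[0.005,0.018,-0.0025],[0.005,0.018,-0.0025]],"spin":[0,0,0,0,0,0,0]}' 40; python3 st.py
```

```text
clock: 15.3
eef_pos: [644.4, -56.6, 85.1]
tcp_rot: [-0.549, 0.57, 0.44, -0.425]
wrist_force: [-11.5, 3.9, 17.8]
width: 40.7
TCP [644.4 -56.6  85.1] y-axis [ 0.034 -0.011 -0.999] x-axis yaw 75.46 r 646.9
[ 0.231  0.174 -0.077  0.019 -1.289 -2.06 ] F [-11.5   3.9  17.8] w 40.7 t 15.3
```

```bash
for i in 1; do python3 -m creep '{"grip":[0.03,0.03,0.03],"slide":[[0,-0.002,0.0015],[0,-0.002,0.003],[0,-0.002,0.003]],"spin":[0,0,0]}' 40; python3 st.py;  python3 -m creep '{"grip":[0.03,0.03,0.03],"slide":[[-0.001,0,0],[-0.002,0,0],[-0.002,0,0]],"spin":[0,0,0]}' 40; python3 st.py; done
```

```text
clock: 15.55
eef_pos: [641.1, -55.7, 82.3]
tcp_rot: [-0.55, 0.569, 0.439, -0.425]
wrist_force: [-0.4, -0.2, -1.7]
width: 40.7
TCP [641.1 -55.7  82.3] y-axis [ 0.032 -0.009 -0.999] x-axis yaw 75.4 r 643.5
[ 0.232  0.168 -0.087  0.017 -1.286 -2.063] F [-0.4 -0.2 -1.7] w 40.7 t 15.55
clock: 15.8
eef_pos: [640.6, -58.0, 81.9]
tcp_rot: [-0.55, 0.569, 0.439, -0.426]
wrist_force: [0.0, 0.2, 0.0]
width: 40.9
TCP [640.6 -58.   81.9] y-axis [ 0.031 -0.01  -0.999] x-axis yaw 75.39 r 643.2
[ 0.229  0.169 -0.088  0.017 -1.286 -2.059] F [0.  0.2 0. ] w 40.9 t 15.8
```

```bash
python3 -m creep '{"grip":[0.03,0.03,0.03,0.03,0.03],"slide":[[0.001,0.003,0],[0.001,0.006,0],[0.001,0.009,0],[0.001,0.012,0],[0.001,0.012,0]],"spin":[0,0,0,0,0]}' 40; python3 st.py
```

```text
clock: 16.22
eef_pos: [641.0, -56.8, 69.4]
tcp_rot: [-0.55, 0.569, 0.439, -0.426]
wrist_force: [0.3, 0.2, -1.5]
width: 40.5
TCP [641.  -56.8  69.4] y-axis [ 0.031 -0.009 -0.999] x-axis yaw 75.4 r 643.6
[ 0.231  0.178 -0.101  0.017 -1.264 -2.061] F [ 0.3  0.2 -1.5] w 40.5 t 16.22
```

```bash
python3 -m creep '{"grip":[0.05,0.056,0.056,0.04,0.01,0,0,0],"slide":[[0,0,0],[0,0,0],[0,-0.025,0],[0,-0.035,0],[0,-0.035,0],[0,-0.035,0],[0,-0.03,0],[0,-0.03,0]],"spin":[0,0,0,0,0,0,0,0]}' 40; python3 -m creep '{"grip":[0,0,0,0,0,0,0,0],"slide":[[0,0.01,-0.001],[0,0.02,-0.001],[0,0.026,-0.001],[0,0.032,-0.001],[0,0.038,-0.001],[0,0.042,-0.001],[0,0.046,-0.001],[0,0.046,-0.001]],"spin":[0,0,0,0,0,0,0,0]}' 40; python3 st.py
```

```text
clock: 16.88
eef_pos: [639.7, -56.4, 98.4]
tcp_rot: [-0.55, 0.568, 0.439, -0.426]
wrist_force: [-0.6, -0.0, -0.9]
width: 0.4
clock: 17.55
eef_pos: [643.2, -57.4, 60.8]
tcp_rot: [-0.548, 0.57, 0.44, -0.426]
wrist_force: [-17.7, 4.9, 30.6]
width: 0.1
TCP [643.2 -57.4  60.8] y-axis [ 0.034 -0.012 -0.999] x-axis yaw 75.5 r 645.8
[ 0.23   0.187 -0.108  0.02  -1.245 -2.06 ] F [-17.7   4.9  30.6] w 0.1 t 17.55
```

```bash
python3 -m creep '{"grip":[0,0,0,0,0.03,0.06,0.06],"slide":[[0,-0.02,0],[0,-0.06,0],[0,-0.1,0],[0,-0.14,0],[0,-0.17,0],[0,-0.17,0],[0,-0.17,0]],"spin":[0,-7,-14,-21,-28,-35,-40]}' 40; python3 st.py; python3 go.py 480 340 225 -130
```

```text
clock: 18.13
eef_pos: [638.4, -55.5, 227.0]
tcp_rot: [-0.363, 0.389, 0.603, -0.594]
wrist_force: [0.8, 0.3, -1.4]
width: 35.7
TCP [638.4 -55.5 227. ] y-axis [ 0.037 -0.009 -0.999] x-axis yaw 115.74 r 640.8
[ 0.234  0.114  0.118  0.017 -1.541 -1.355] F [ 0.8  0.3 -1.4] w 35.7 t 18.13
slide [ 0.425  -0.0072 -0.0293] spin -114.3 alt 65.7 rows>= 16.0
```

```bash
python3 -m creep '{"grip":[0.06,0.06,0.06,0.06,0.06,0.06,0.06,0.06,0.06,0.06],"slide":[[0.04,0,-0.003],[0.08,0,-0.006],[0.12,0,-0.009],[0.16,0,-0.012],[0.2,0,-0.015],[0.24,-0.003,-0.018],[0.28,-0.004,-0.021],[0.32,-0.005,-0.024],[0.36,-0.006,-0.027],[0.4,-0.007,-0.029]],"spin":[-7,-14,-21,-28,-35,-42,-49,-56,-63,-70]}' 40; python3 go.py 482 342 225 -130
```

```text
clock: 18.97
eef_pos: [490.9, 319.9, 222.6]
tcp_rot: [-0.047, 0.024, -0.702, 0.71]
wrist_force: [-0.1, 0.1, -0.5]
width: 59.9
slide [ 0.0065 -0.0029 -0.0229] spin -44.2 alt 135.8 rows>= 6.2
```

```bash
python3 -m creep '{"grip":[0.06,0.06,0.06,0.06,0.06,0.06,0.06,0.06],"slide":[[0.003,0,-0.01],[0.006,0,-0.02],[0.0065,0,-0.023],[0.0065,0,-0.023],[0.0065,0,-0.023],[0.0065,0,-0.023],[0.0065,0,-0.023],[0.0065,0,-0.023]],"spin":[-7,-14,-21,-28,-35,-42,-44.2,-44.2]}' 40
python3 - <<'E'
from grid import *
P,im,d,c,U,V=cloud('top')
q=totray(P)
for n,y in(('p1',-72),('p2',0)):
    m=(abs(q[:,0]-65)<12)&(abs(q[:,1]-y)<10); l=((abs(q[:,0]-65)<12)&(abs(q[:,1]-y-36)<5)); print(n,m.sum(),np.median(q[m][:,2]),'ledge',np.median(q[l][:,2]),q[m][:,2].min(),q[m][:,2].max())
P,im,d,c,U,V=cloud('wrist')
k=P[(P[:,2]>82)&(P[:,2]<100)&(abs(P[:,0]-486)<60)&(abs(P[:,1]-347)<60)]
print('knob',len(k),k.mean(0) if len(k) else 0, cv2.minAreaRect(k[:,:2].astype(np.float32)) if len(k)>5 else 0)
b=P[(P[:,2]>40)&(P[:,2]<56)&(abs(P[:,0]-486)<100)&(abs(P[:,1]-347)<100)]
print('lid',len(b),np.median(b[:,2]),cv2.minAreaRect(b[:,:2].astype(np.float32)))
cv2.imwrite('pics/w9.png',cv2.cvtColor(im,cv2.COLOR_RGB2BGR))
E
python3 st.py
```

```text
clock: 19.63
eef_pos: [483.3, 340.4, 221.9]
tcp_rot: [-0.306, 0.288, -0.634, 0.65]
wrist_force: [0.0, -0.3, 0.3]
width: 59.9
p1 86 44.12361470048859 ledge 43.896076107392936 40.14411187644943 49.8070851085629
p2 87 44.37807566277431 ledge 43.49194002973152 40.2191136360918 48.39515583080645
knob 699 [488.1995696  348.19931818  90.60398527] ((487.5458984375, 349.14544677734375), (23.71483612060547, 23.365116119384766), 49.68910217285156)
lid 6220 49.351256643958905 ((486.886474609375, 349.4574890136719), (64.25131225585938, 120.79903411865234), 50.06254577636719)
TCP [483.3 340.4 222.1] y-axis [ 0.032 -0.01  -0.999] x-axis yaw -130.48 r 591.1
[ 0.971 -0.002 -0.017  0.032 -1.546 -0.108] F [-0.9 -0.3 -0.4] w 60.1 t 19.73
```

View pics/w9.png

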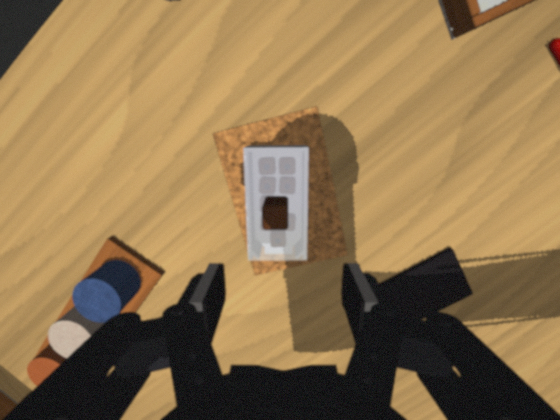

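```bash
python3 go.py 488 348 75 -130; python3 -m creep '{"grip":[0.06,0.06,0.06,0.06,0.06,0.06,0.06],"slide":[[-0.003,0.03,0.003],[-0.006,0.06,0.004],[-0.0085,0.09,0.004],[-0.0085,0.12,0.003],[-0.0085,0.14,0.002],[-0.0085,0.146,0.002],[-0.0085,0.146,0.002]],"spin":[0,0,0,0,0,0,0]}' 60; python3 st.py
```

```text
slide [-0.0069  0.1471 -0.0059] spin -0.5 alt 179.5 rows>= 3.5
clock: 20.32
eef_pos: [494.5, 343.3, 75.0]
tcp_rot: [-0.304, 0.288, -0.633, 0.65]
wrist_force: [1.1, -0.1, 0.7]
width: 60.2
TCP [494.5 343.3  75. ] y-axis [ 0.03  -0.013 -0.999] x-axis yaw -130.44 r 602.0
[ 0.958  0.08  -0.204  0.033 -1.281 -0.102] F [ 1.1 -0.1  0.7] w 60.2 t 20.32
```

```bash
python3 -m creep '{"grip":[0.06,0.06,0.04,0.02,0.015,0.015,0.015],"slide":[[0.0005,0,-0.005],[0.0005,0,-0.008],[0.0005,0,-0.008],[0.0005,0,-0.008],[0.0005,0,-0.008],[0.0005,0,-0.008],[0.0005,0,-0.008]],"spin":[0,0,0,0,0,0,0]}' 60; python3 st.py;  python3 -m creep '{"grip":[0.015,0.015,0.015,0.015],"slide":[[0,-0.006,0],[0,-0.015,0],[0,-0.02,0],[0,-0.02,0]],"spin":[0,0,0,0]}' 80; python3 st.py
```

```text
clock: 20.9
eef_pos: [489.1, 349.5, 78.2]
tcp_rot: [-0.306, 0.287, -0.634, 0.649]
wrist_force: [-1.6, 1.4, 6.2]
width: 22.7
TCP [489.1 349.5  78.2] y-axis [ 0.034 -0.008 -0.999] x-axis yaw -130.37 r 601.1
[ 0.972  0.071 -0.208  0.034 -1.28  -0.116] F [-1.6  1.4  6.2] w 22.7 t 20.9
clock: 21.23
eef_pos: [488.5, 349.5, 98.1]
tcp_rot: [-0.306, 0.287, -0.634, 0.649]
wrist_force: [0.8, -0.3, -3.1]
width: 22.8
TCP [488.5 349.5  98.1] y-axis [ 0.034 -0.008 -0.999] x-axis yaw -130.39 r 600.6
[ 0.973  0.057 -0.184  0.034 -1.318 -0.116] F [ 0.8 -0.3 -3.1] w 22.8 t 21.23
```

```bash
python3 -m creep '{"grip":[0.015,0.015,0.015,0.015,0.015,0.015,0.015,0.015,0.015,0.015],"slide":[[0.003,0,0],[0.007,0,0],[0.007,0,0],[0.007,0,0],[0.007,0,0],[0.007,0,0],[0.007,0,0],[0.007,0,0],[0.007,0,0],[0.007,0,0]],"spin":[5,12,19,26,33,40,47,54,61,68]}' 80;python3 -m creep '{"grip":[0.015,0.015,0.015,0.015,0.015,0.015,0.015,0.015,0.015,0.015],"slide":[[0,0,0],[0,0,0],[0,0,0],[0,0,0],[0,0,0],[0,0,0],[0,0,0],[0,0,0],[0,0,0],[0,0,0]],"spin":[7,14,21,28,35,42,49,56,63,70]}' 80; python3 -m creep '{"grip":[0.015,0.015,0.015,0.015],"slide":[[0,0,0],[0,0,0],[0,0,0],[0,0,0]],"spin":[7,12,12,12]}' 80; python3 st.py
```

```text
clock: 22.07
eef_pos: [483.3, 343.6, 96.1]
tcp_rot: [0.104, -0.127, -0.696, 0.699]
wrist_force: [-0.4, -0.6, -4.1]
width: 22.5
clock: 22.9
eef_pos: [483.3, 343.7, 96.1]
tcp_rot: [-0.484, 0.505, 0.511, -0.5]
wrist_force: [-0.2, -1.1, -5.1]
width: 23.3
clock: 23.23
eef_pos: [483.4, 343.7, 96.3]
tcp_rot: [-0.533, 0.552, 0.46, -0.447]
wrist_force: [-0.2, -0.4, -4.0]
width: 23.1
TCP [483.4 343.7  96.3] y-axis [ 0.032 -0.01  -0.999] x-axis yaw 79.76 r 593.1
[ 0.974  0.04  -0.205  0.033 -1.316 -2.732] F [-0.2 -0.4 -4. ] w 23.1 t 23.23
```

```bash
python3 -m creep '{"grip":[0.015,0.015,0.015,0.015,0.04,0.06,0.06,0.06,0.06,0.06],"slide":[[0,0.008,0],[0,0.015,0],[0,0.019,0],[0,0.019,0],[0,0.019,0],[0,0.019,0],[0,0.0,0],[0,-0.04,0],[0,-0.08,0],[0,-0.12,0]],"spin":[0,0,0,0,0,0,0,0,0,0]}' 80
python3 - <<'E'
from grid import *
P,im,d,c,U,V=cloud('wrist')
k=P[(P[:,2]>82)&(P[:,2]<100)&(abs(P[:,0]-486)<60)&(abs(P[:,1]-347)<60)]
print('knob',len(k),cv2.minAreaRect(k[:,:2].astype(np.float32)) if len(k)>5 else 0)
b=P[(P[:,2]>40)&(P[:,2]<56)&(abs(P[:,0]-486)<100)&(abs(P[:,1]-347)<100)]
A=np.c_[b[:,:2],np.ones(len(b))]
print('lid',len(b),np.median(b[:,2]),cv2.minAreaRect(b[:,:2].astype(np.float32)),np.linalg.lstsq(A,b[:,2],rcond=None)[0][:2])
l=P[(P[:,2]>5.5)&(P[:,2]<14)&(abs(P[:,0]-486)<110)&(abs(P[:,1]-347)<110)]; print('low pts',len(l),l.mean(0) if len(l) else 0)
E
python3 st.py
```

```text
clock: 24.07
eef_pos: [479.3, 344.7, 217.8]
tcp_rot: [-0.533, 0.553, 0.459, -0.446]
wrist_force: [0.7, 1.0, 1.0]
width: 59.9
knob 725 ((488.9030456542969, 343.4964294433594), (23.32248306274414, 24.56728172302246), 80.03173065185547)
lid 6310 49.32367875373879 ((488.9771728515625, 343.83636474609375), (64.18392181396484, 120.57876586914062), 79.76789855957031) [ 0.00247327 -0.0016199 ]
low pts 3405 [461.14106715 345.00745367   6.10918214]
TCP [481.8 346.  228.5] y-axis [ 0.043 -0.002 -0.999] x-axis yaw 79.66 r 593.1
[ 0.982 -0.009 -0.014  0.037 -1.543 -2.734] F [ 1.3 -1.1  8.9] w 59.9 t 24.12
```

```bash
python3 -m creep '{"grip":[0.06,0.06,0.06,0.06,0.06,0.06,0.06,0.06,0.06,0.06],"slide":[[-0.025,-0.015,-0.022],[-0.053,-0.03,-0.048],[-0.08,-0.045,-0.072],[-0.106,-0.06,-0.096],[-0.133,-0.07,-0.12],[-0.16,-0.07,-0.144],[-0.187,-0.07,-0.168],[-0.214,-0.07,-0.192],[-0.24,-0.07,-0.216],[-0.265,-0.07,-0.24]],"spin":[0,0,0,0,0,0,0,0,0,0]}';  python3 st.py
python3 - <<'E'
from grid import *
n=np.array([np.cos(np.radians(-10.2)),np.sin(np.radians(-10.2))]); s=np.array([-n[1],n[0]])
for cam,cc in(('top',(488.5,341)),('scene',(488.5,341))):
    P,*_=cloud(cam); q=np.c_[(P[:,:2]-np.array(cc))@n,(P[:,:2]-np.array(cc))@s,P[:,2]]
    print(cam); grid(q,(-85,-76,-70,-66,-62,-58,58,62,66,70,76,85),(-26,-12,-4,4,12,26),2.5)
E
python3 go.py 780 -140 300
```

```text
clock: 24.95
eef_pos: [666.2, 40.1, 295.2]
tcp_rot: [-0.533, 0.553, 0.459, -0.446]
wrist_force: [-0.0, 0.5, 0.1]
width: 60.2
TCP [666.2  40.1 295.2] y-axis [ 0.032 -0.009 -0.999] x-axis yaw 79.64 r 667.5
[ 0.37   0.205  0.342  0.021 -1.681 -2.119] F [-0.   0.5  0.1] w 60.2 t 24.95
top
-85 [None, None, None, None, None, None]
-76 [None, None, None, None, None, None]
-70 [None, None, None, None, None, None]
-66 [None, None, None, None, None, None]
-62 [None, None, None, None, None, None]
-58 [None, None, None, None, None, None]
58 [49.5, 48.7, 48.7, 49.9, 48.6, 47.8]
62 [3.6, 9.1, 7.1, 7.2, 6.2, 2.7]
66 [4.1, 9.1, 7.2, 7.8, 6.9, 3.9]
70 [5.8, 4.9, 3.7, 7.4, 5.3, 3.9]
76 [4.5, 4.0, 3.7, 4.4, 3.8, 3.7]
85 [0.1, -0.7, 3.8, 5.2, 4.1, 3.7]
scene
-85 [None, None, None, None, None, 7.2]
-76 [None, None, None, None, None, None]
-70 [None, None, None, None, None, None]
-66 [None, None, None, None, 47.4, None]
-62 [50.3, 49.0, 48.4, 50.1, 47.4, 48.7]
-58 [50.3, 49.4, None, 49.0, 48.0, 48.2]
58 [24.4, 9.3, 48.3, 28.4, 28.7, 29.5]
62 [5.4, 8.0, 7.8, 6.0, 8.4, 4.1]
66 [4.7, 7.7, 6.4, 6.4, 6.9, 4.5]
70 [6.3, 6.6, 4.6, 6.2, 6.9, 4.3]
76 [5.8, 5.3, 4.4, 5.8, 5.1, 3.0]
85 [1.2, 1.7, 0.7, 2.4, 6.0, 3.9]
slide [-0.1538 -0.001  -0.1439] spin 0 alt 0 rows>= 5.1
```

```bash
python3 -m creep '{"grip":[0.06,0.06,0.06,0.06,0.06,0.06,0.06,0.06,0.06,0.06],"slide":[[-0.028,0,-0.027],[-0.056,0,-0.054],[-0.084,0,-0.081],[-0.112,0,-0.108],[-0.14,0,-0.135],[-0.154,0,-0.17],[-0.154,0,-0.21],[-0.154,0,-0.25],[-0.154,0,-0.25],[-0.154,0,-0.25]],"spin":[0,0,0,0,0,0,0,0,0,0]}';  python3 st.py
```

```text
clock: 25.88
eef_pos: [858.6, -150.0, 264.6]
tcp_rot: [-0.535, 0.551, 0.455, -0.451]
wrist_force: [2.9, 0.1, -10.8]
width: 60.2
TCP [ 858.6 -150.   264.6] y-axis [ 0.019 -0.014 -1.   ] x-axis yaw 79.69 r 871.6
[ 0.06   1.036  1.473  0.016 -1.99  -1.804] F [  2.9   0.1 -10.8] w 60.2 t 25.88
```

```bash
python3 -m creep '{"grip":[0.06,0.06,0.06,0.06,0.06,0.06,0.06,0.06,0.06,0.06],"slide":[[0,0,-0.04],[0,0,-0.08],[0,0,-0.12],[0,0,-0.16],[0,0,-0.2],[0,0,-0.24],[0,0,-0.28],[0,0,-0.32],[0,0,-0.32],[0,0,-0.32]],"spin":[0,0,0,0,0,0,0,0,0,0]}';  python3 st.py
```

```text
clock: 26.72
eef_pos: [904.4, -160.2, 218.6]
tcp_rot: [-0.516, 0.569, 0.472, -0.432]
wrist_force: [-0.3, 0.3, -0.4]
width: 60.0
TCP [ 904.4 -160.2  218.6] y-axis [ 0.091 -0.021 -0.996] x-axis yaw 79.6 r 918.5
[ 0.05   1.103  1.49   0.027 -1.868 -1.793] F [-0.3  0.3 -0.4] w 60.0 t 26.72
```

```bash
python3 -m creep '{"grip":[0.06,0.06,0.06,0.06,0.06,0.06,0.06,0.06,0.06,0.06],"slide":[[0,-0.01,-0.04],[0,-0.02,-0.08],[0,-0.03,-0.12],[0,-0.04,-0.16],[0,-0.05,-0.2],[0,-0.06,-0.24],[0,-0.07,-0.28],[0,-0.08,-0.32],[0,-0.09,-0.36],[0,-0.1,-0.4]],"spin":[0,0,0,0,0,0,0,0,0,0]}';  python3 st.py
```

```text
clock: 27.55
eef_pos: [921.0, -164.2, 209.1]
tcp_rot: [-0.505, 0.579, 0.48, -0.423]
wrist_force: [0.2, -0.9, -0.2]
width: 60.0
TCP [ 921.  -164.2  209.1] y-axis [ 0.127 -0.028 -0.991] x-axis yaw 79.6 r 935.5
[ 0.047  1.118  1.491  0.036 -1.817 -1.789] F [ 0.2 -0.9 -0.2] w 60.0 t 27.55
```

```bash
for i in 1 2 3; do python3 -m creep '{"grip":[0.06,0.06,0.06,0.06,0.06,0.06,0.06,0.06,0.06,0.06],"slide":[[0,-0.02,-0.04],[0,-0.04,-0.08],[0,-0.06,-0.12],[0,-0.08,-0.16],[0,-0.1,-0.2],[0,-0.12,-0.24],[0,-0.14,-0.28],[0,-0.16,-0.32],[0,-0.18,-0.36],[0,-0.2,-0.4]],"spin":[0,0,0,0,0,0,0,0,0,0]}'>/dev/null;  python3 st.py; done
```

```text
TCP [ 915.7 -163.8  248.9] y-axis [ 0.163 -0.036 -0.986] x-axis yaw 79.59 r 930.2
[ 0.052  1.076  1.491  0.045 -1.824 -1.789] F [ 0.3 -0.2  0.1] w 60.3 t 28.38
TCP [ 909.5 -163.   287.1] y-axis [ 0.198 -0.043 -0.979] x-axis yaw 79.58 r 924.0
[ 0.056  1.036  1.491  0.056 -1.829 -1.789] F [ 0.1 -0.2  0.4] w 59.9 t 29.22
TCP [ 902.2 -161.8  324.1] y-axis [ 0.233 -0.05  -0.971] x-axis yaw 79.57 r 916.6
[ 0.062  0.996  1.491  0.066 -1.833 -1.789] F [ 1.1 -0.1  0.4] w 59.9 t 30.05
```

```bash
python3 go.py 660 40 300; python3 go.py 475 345 240
```

```text
slide [ 0.1548 -0.0431  0.2723] spin 0 alt 0 rows>= 7.6
slide [ 0.4217 -0.0431  0.5165] spin 0 alt 0 rows>= 16.0
```

```bash
python3 -m creep '{"grip":[0.06,0.06,0.06,0.06,0.06,0.06,0.06,0.06],"slide":[[0.019,-0.005,0.034],[0.038,-0.01,0.068],[0.057,-0.015,0.102],[0.077,-0.02,0.136],[0.097,-0.026,0.17],[0.116,-0.032,0.204],[0.136,-0.038,0.238],[0.155,-0.043,0.272]],"spin":[0,0,0,0,0,0,0,0]}'; python3 -m creep '{"grip":[0.06,0.06,0.06,0.06,0.06,0.06,0.06,0.06,0.06,0.06],"slide":[[0.03,0,0.027],[0.06,0,0.054],[0.09,0,0.081],[0.12,0,0.108],[0.15,0,0.135],[0.18,0,0.162],[0.21,0,0.189],[0.24,0,0.216],[0.267,0,0.244],[0.267,0,0.244]],"spin":[0,0,0,0,0,0,0,0,0,0]}'; python3 st.py
python3 - <<'E'
from grid import *
P,im,d,c,U,V=cloud('wrist')
k=P[(P[:,2]>82)&(P[:,2]<100)&(abs(P[:,0]-486)<60)&(abs(P[:,1]-347)<60)]
print('knob',len(k),cv2.minAreaRect(k[:,:2].astype(np.float32)) if len(k)>5 else 0)
b=P[(P[:,2]>40)&(P[:,2]<56)&(abs(P[:,0]-486)<100)&(abs(P[:,1]-347)<100)]
print('lid',len(b),np.median(b[:,2]),cv2.minAreaRect(b[:,:2].astype(np.float32)))
P,im,d,c,U,V=cloud('top')
b=P[(P[:,2]>42)&(P[:,2]<54)&(abs(P[:,0]-486)<100)&(abs(P[:,1]-347)<100)]
print('top lid',len(b),np.median(b[:,2]),cv2.minAreaRect(b[:,:2].astype(np.float32)))
E
python3 st.py
```

```text
clock: 30.72
eef_pos: [707.3, 0.8, 305.1]
tcp_rot: [-0.472, 0.606, 0.502, -0.397]
wrist_force: [0.0, 1.1, 1.1]
width: 59.6
clock: 31.55
eef_pos: [521.2, 309.4, 243.2]
tcp_rot: [-0.472, 0.604, 0.503, -0.399]
wrist_force: [0.1, -0.2, -0.8]
width: 60.1
TCP [521.2 309.4 243.2] y-axis [ 0.232 -0.049 -0.972] x-axis yaw 79.89 r 606.1
[ 0.987 -0.09  -0.149  0.224 -1.427 -2.756] F [ 0.1 -0.2 -0.8] w 60.1 t 31.55
knob 808 ((488.0934143066406, 343.2395935058594), (24.32415008544922, 22.94673728942871), 78.34260559082031)
lid 7453 49.26794187521216 ((489.01666259765625, 344.0389099121094), (63.49509048461914, 120.35867309570312), 79.72998809814453)
top lid 1030 48.24995191146151 ((488.52044677734375, 342.161376953125), (66.11784362792969, 119.58438110351562), 79.0086669921875)
TCP [523.6 306.4 244.9] y-axis [ 0.233 -0.049 -0.971] x-axis yaw 79.75 r 606.6
[ 0.98  -0.091 -0.147  0.225 -1.428 -2.752] F [-0.   0.7  0.2] w 60.1 t 31.65
```

```bash
python3 go.py 465 348.4 172 79.8
```

```text
slide [0.0315 0.0551 0.0806] spin -0.1 alt 179.9 rows>= 2.5
```

```bash
python3 -m creep '{"grip":[0.06,0.06,0.06,0.06,0.06,0.06],"slide":[[0.008,0,0.02],[0.016,0.015,0.04],[0.024,0.03,0.06],[0.0315,0.045,0.0806],[0.0315,0.055,0.0806],[0.0315,0.055,0.0806]],"spin":[0,0,0,0,0,0]}'; python3 st.py; python3 go.py 488.5 343.5 75 79.8
```

```text
clock: 32.15
eef_pos: [465.9, 346.1, 169.9]
tcp_rot: [-0.472, 0.606, 0.501, -0.398]
wrist_force: [-0.6, 0.1, -0.7]
width: 60.1
TCP [465.9 346.1 169.9] y-axis [ 0.231 -0.052 -0.972] x-axis yaw 79.56 r 580.4
[ 1.117 -0.132 -0.325  0.24  -1.329 -2.921] F [-0.6  0.1 -0.7] w 60.1 t 32.15
slide [0.0025 0.0975 0.0003] spin -0.2 alt 179.8 rows>= 2.3
```

```bash
python3 -m creep '{"grip":[0.06,0.06,0.06,0.06,0.06,0.06],"slide":[[0.001,0.025,0],[0.002,0.05,0],[0.002,0.075,0],[0.002,0.09,0],[0.002,0.0975,0],[0.002,0.0975,0]],"spin":[0,0,0,0,0,0]}'; python3 st.py; python3 go.py 488.5 343.5 75 79.8
```

```text
clock: 32.65
eef_pos: [490.0, 343.1, 76.7]
tcp_rot: [-0.473, 0.607, 0.501, -0.397]
wrist_force: [0.2, 0.1, 0.1]
width: 59.9
TCP [490.  343.1  76.7] y-axis [ 0.232 -0.052 -0.971] x-axis yaw 79.46 r 598.2
[ 1.071 -0.042 -0.418  0.254 -1.14  -2.925] F [0.2 0.1 0.1] w 59.9 t 32.65
slide [0.0001 0.0013 0.0019] spin -0.3 alt 179.7 rows>= 0.1
```

Grip firmly, record the shaker-in-tool transform, and lift straight.

```bash
python3 -m creep '{"grip":[0.04,0.02,0.015,0.015,0.015,0.015],"slide":[[0,0,0],[0,0,0],[0,0,0],[0,0,0],[0,0,0],[0,0,0]],"spin":[0,0,0,0,0,0]}' 110
cat > sh.py <<'E'
from grid import *
import json,sys
def save():
    p,R,s=tool(); a=np.radians(-10.2); n=np.array([np.cos(a),np.sin(a),0]); z=np.array([0,0,1.]); S=np.c_[-n,np.cross(z,-n),z]
    o=np.array([488.5,343.3,4.]); json.dump({'S':(R.T@S).tolist(),'o':(R.T@(o-p)).tolist()},open('sh.json','w'))
def pose(p=None,R=None):
    if p is None: p,R,_=tool()
    j=json.load(open('sh.json')); S=R@np.array(j['S']); o=p+R@np.array(j['o']); m=o+S@np.array([-60,0,3.])
    return S,o,m
def report():
    S,o,m=pose(); n=-S[:,0]
    print('mouth tray',totray(m[None])[0].round(1),'origin tray',totray(o[None])[0].round(1),'nose az',np.degrees(np.arctan2(n[1],n[0])).round(1),'pitch down',np.degrees(np.arcsin(-n[2])).round(1),'roll',np.degrees(np.arcsin(S[2,1])).round(1),'total',np.degrees(np.arccos(S[2,2])).round(1))
if __name__=='__main__':
    if len(sys.argv)>1: save()
    report()
E
python3 st.py; python3 sh.py save;  python3 -m creep '{"grip":[0.015,0.015,0.015,0.015,0.015],"slide":[[0,-0.01,0.003],[0,-0.03,0.008],[0,-0.06,0.014],[0,-0.09,0.021],[0,-0.09,0.021]],"spin":[0,0,0,0,0]}' 110; python3 st.py; python3 sh.py
```

```text
clock: 33.15
eef_pos: [489.8, 345.2, 79.7]
tcp_rot: [-0.472, 0.606, 0.503, -0.396]
wrist_force: [-1.0, -1.8, 5.2]
width: 22.5
TCP [489.8 345.2  79.7] y-axis [ 0.235 -0.048 -0.971] x-axis yaw 79.6 r 599.2
[ 1.074 -0.045 -0.416  0.256 -1.14  -2.926] F [-1.  -1.8  5.2] w 22.5 t 33.15
mouth tray [-119.8  353.4    7. ] origin tray [-179.6  348.9    4. ] nose az -10.2 pitch down 0.0 roll 0.0 total nan
clock: 33.57
eef_pos: [447.7, 355.0, 166.6]
tcp_rot: [-0.473, 0.605, 0.505, -0.394]
wrist_force: [0.6, 1.1, -1.8]
width: 22.4
TCP [447.7 355.  166.6] y-axis [ 0.238 -0.042 -0.97 ] x-axis yaw 79.7 r 571.3
[ 1.159 -0.161 -0.359  0.245 -1.322 -2.964] F [ 0.6  1.1 -1.8] w 22.4 t 33.57
mouth tray [-163.   352.9   94. ] origin tray [-222.8  348.4   90.9] nose az -10.1 pitch down -0.1 roll -0.3 total 0.3sh.py:12: RuntimeWarning: invalid value encountered in arccos
  print('mouth tray',totray(m[None])[0].round(1),'origin tray',totray(o[None])[0].round(1),'nose az',np.degrees(np.arctan2(n[1],n[0])).round(1),'pitch down',np.degrees(np.arcsin(-n[2])).round(1),'roll',np.degrees(np.arcsin(S[2,1])).round(1),'total',np.degrees(np.arccos(S[2,2])).round(1))
```

```bash
cat > plan.py <<'E'
# plan.py: waypoints "phi,x,y,z" (spin offset deg from the level-grip yaw; mouth in tray mm) -> slide/spin rows from the present pose
from sh import *
p,R,s=tool(); S,o,m=pose()
c=np.degrees(np.arctan2(R[1,0],R[0,0])); j=json.load(open('sh.json')); mt=np.array(j['o'])+np.array(j['S'])@np.array([-60,0,3.])
# present phi: angle of tool x about tool y relative to the level grip (nose az -10.2)
Rg=Rot.from_matrix(np.array(j['S'])); a=np.radians(-10.2); n=np.array([np.cos(a),np.sin(a),0]); S0=np.c_[-n,np.cross([0,0,1.],-n),[0,0,1.]]
R0=S0@np.array(j['S']).T; y=R0.T@R; phi=np.degrees(-np.arctan2(y[0,2],y[0,0])); phi%=360; phi=phi-360 if phi>300 else phi
print('phi now',phi.round(1))
for w in sys.argv[1:]:
    f,x,yy,z=map(float,w.split(','))
    M=np.r_[p1+u*(x-65)+v*(yy+72),z]; sp=-(f-phi); Rn=R@Rot.from_euler('y',sp,degrees=True).as_matrix()
    d=R.T@(M-Rn@mt-p)/1000; S1=Rn@np.array(j['S']); nn=-S1[:,0]
    q=totray((M-Rn@mt)[None])[0]
    print(w,'slide',d.round(4).tolist(),'spin',sp.round(1),'pitch',np.degrees(np.arcsin(-nn[2])).round(1),'roll',np.degrees(np.arcsin(S1[2,1])).round(1),'az-tray',(np.degrees(np.arctan2(nn[1],nn[0]))+14.5).round(0),'TCPtray',q.round(0))
E
python3 plan.py 0,-40,72,110 45,-40,72,90 90,-40,72,70 120,-40,65,60
```

```text
phi now 0.0
0,-40,72,110 slide [-0.289, 0.009, -0.1034] spin 0.0 pitch -0.1 roll -0.3 az-tray 4.0 TCPtray [-99.  69. 183.]
45,-40,72,90 slide [-0.3176, 0.0284, -0.1091] spin -45.0 pitch 3.9 roll 9.5 az-tray 48.0 TCPtray [-87.  41. 165.]
90,-40,72,70 slide [-0.3304, 0.0478, -0.132] spin -90.0 pitch 13.5 roll 13.7 az-tray 91.0 TCPtray [-59.  31. 152.]
120,-40,65,60 slide [-0.3328, 0.0574, -0.1493] spin -120.0 pitch 20.5 roll 11.8 az-tray 121.0 TCPtray [-40.  30. 147.]
```

```bash
python3 -m creep '{"grip":[0.015,0.015,0.015,0.015,0.015,0.015,0.015,0.015,0.015,0.015],"slide":[[-0.01,0,-0.004],[-0.03,0.001,-0.01],[-0.06,0.002,-0.021],[-0.093,0.003,-0.033],[-0.126,0.004,-0.045],[-0.16,0.005,-0.057],[-0.193,0.006,-0.069],[-0.225,0.007,-0.08],[-0.25,0.008,-0.09],[-0.27,0.009,-0.097]],"spin":[0,0,0,0,0,0,0,0,0,0]}' 110; python3 sh.py; python3 plan.py 0,-40,72,100 15,-40,72,90 30,-40,72,85 45,-40,72,80 60,-40,70,75 75,-40,70,70 90,-40,70,65
```

```text
clock: 34.4
eef_pos: [493.1, 67.3, 174.8]
tcp_rot: [-0.473, 0.606, 0.501, -0.398]
wrist_force: [0.4, -0.1, -3.7]
width: 22.3
mouth tray [-47.7  84.8 101.9] origin tray [-107.5   80.4   99.2] nose az -10.3 pitch down 0.2 roll 0.2 total 0.3
phi now -0.1
0,-40,72,100 slide [-0.0133, 0.0036, -0.0061] spin -0.1 pitch 0.2 roll 0.2 az-tray 4.0 TCPtray [-99.  70. 173.]
15,-40,72,90 slide [-0.0236, 0.0133, -0.0047] spin -15.1 pitch 0.8 roll 3.7 az-tray 19.0 TCPtray [-97.  60. 163.]
30,-40,72,85 slide [-0.0333, 0.0182, -0.0072] spin -30.1 pitch 2.2 roll 6.9 az-tray 33.0 TCPtray [-93.  50. 159.]
45,-40,72,80 slide [-0.0418, 0.023, -0.012] spin -45.1 pitch 4.4 roll 9.6 az-tray 48.0 TCPtray [-86.  42. 156.]
60,-40,70,75 slide [-0.0504, 0.0279, -0.0187] spin -60.1 pitch 7.2 roll 11.7 az-tray 62.0 TCPtray [-78.  34. 153.]
75,-40,70,70 slide [-0.0547, 0.0327, -0.027] spin -75.1 pitch 10.5 roll 13.0 az-tray 76.0 TCPtray [-69.  30. 150.]
90,-40,70,65 slide [-0.0564, 0.0376, -0.0361] spin -90.1 pitch 14.0 roll 13.3 az-tray 91.0 TCPtray [-59.  29. 147.]
```

```bash
python3 -m creep '{"grip":[0.015,0.015,0.015,0.015,0.015,0.015,0.015,0.015,0.015],"slide":[[-0.0133,0.004,-0.006],[-0.018,0.008,-0.005],[-0.024,0.013,-0.005],[-0.029,0.016,-0.006],[-0.0333,0.018,-0.007],[-0.038,0.0205,-0.0095],[-0.042,0.023,-0.012],[-0.046,0.0255,-0.015],[-0.0504,0.028,-0.0187]],"spin":[0,-7,-14,-21,-28,-35,-42,-49,-56]}' 110; python3 plan.py 75,-40,70,70 90,-40,70,62 105,-40,65,58 120,-40,62,55 130,-40,62,55; python3 sh.py
```

```text
clock: 35.15
eef_pos: [508.2, 15.0, 151.8]
tcp_rot: [-0.181, 0.346, 0.665, -0.637]
wrist_force: [-0.7, -0.7, -3.6]
width: 22.2
phi now 56.4
75,-40,70,70 slide [-0.0109, 0.0042, 0.0001] spin -18.6 pitch 10.5 roll 12.9 az-tray 76.0 TCPtray [-69.  30. 150.]
90,-40,70,62 slide [-0.0188, 0.0119, -0.0031] spin -33.6 pitch 14.0 roll 13.3 az-tray 91.0 TCPtray [-59.  29. 144.]
105,-40,65,58 slide [-0.0286, 0.0158, -0.0048] spin -48.6 pitch 17.5 roll 12.7 az-tray 106.0 TCPtray [-49.  26. 143.]
120,-40,62,55 slide [-0.0356, 0.0187, -0.0103] spin -63.6 pitch 20.8 roll 11.2 az-tray 121.0 TCPtray [-39.  27. 142.]
130,-40,62,55 slide [-0.0384, 0.0187, -0.0166] spin -73.6 pitch 22.7 roll 9.7 az-tray 131.0 TCPtray [-34.  32. 143.]
mouth tray [-38.5  70.5  74.6] origin tray [-69.3  19.1  78.6] nose az 44.1 pitch down 6.5 roll 11.2 total 13.0
```

```bash
python3 -m creep '{"grip":[0.015,0.015,0.015,0.015,0.015,0.015,0.015,0.015,0.015,0.015],"slide":[[-0.005,0.002,0],[-0.0085,0.0035,0],[-0.012,0.0055,0],[-0.015,0.0085,-0.0015],[-0.0188,0.0119,-0.003],[-0.024,0.0145,-0.004],[-0.0286,0.0158,-0.005],[-0.032,0.017,-0.007],[-0.0356,0.0187,-0.0103],[-0.0356,0.0187,-0.0103]],"spin":[-7,-14,-21,-28,-35,-42,-49,-56,-63,-63]}' 110; python3 sh.py
cat > beads.py <<'E'
from grid import *
def beads(name='top'):
    P,im,d,c,U,V=cloud(name); q=totray(P); 
    m=(q[:,0]>-108)&(q[:,0]<30)&(abs(q[:,1])<112)&(q[:,2]>14)&(q[:,2]<42)
    m&=(q[:,0]>-98)&(q[:,0]<18)&(abs(q[:,1])<103)&(abs(abs(q[:,1])-36)>4)
    for k,y in(('f1',-72),('f2',0),('f3',72)):
        f=q[m&(abs(q[:,1]-y)<36)]; g=np.zeros((140,80),np.uint8)
        for a in f: cv2.circle(g,(int(a[1]-y+40),int(a[0]+110)),1,255,-1)
        n,l,s,ce=cv2.connectedComponentsWithStats(g)
        al=q[(abs(q[:,1]-y)<32)&(q[:,0]>-98)&(q[:,0]<18)]
        print(name,k,[(int(s[i,4]),(ce[i]+[y-40,-110]).round().astype(int)[::-1].tolist()) for i in range(1,n) if s[i,4]>60],'floor frac',round(float(np.mean(al[:,2]<14)),2),'high',round(float(np.mean(al[:,2]>42)),2))
if __name__=='__main__':
    import sys; [beads(n) for n in sys.argv[1:] or ['top']]
E
python3 beads.py top scene
```

```text
clock: 35.98
eef_pos: [544.5, -3.1, 142.1]
tcp_rot: [-0.193, 0.037, -0.662, 0.724]
wrist_force: [-0.2, 0.1, -4.3]
width: 22.4
mouth tray [-39.3  62.3  55.2] origin tray [-10.3  13.   73.6] nose az 105.4 pitch down 20.6 roll 11.3 total 23.8
top f1 [] floor frac 0.96 high 0.04
top f2 [] floor frac 0.01 high 0.99
top f3 [] floor frac 0.24 high 0.76
scene f1 [] floor frac 0.85 high 0.04
scene f2 [] floor frac 0.09 high 0.91
scene f3 [] floor frac 0.1 high 0.9
```

```bash
python3 plan.py 135,-35,64,54 150,-30,68,52 165,-25,70,52 180,-20,72,52
```

```text
phi now 118.8
135,-35,64,54 slide [-0.015, 0.0027, -0.0004] spin -16.2 pitch 23.6 roll 8.9 az-tray 136.0 TCPtray [-27.  36. 143.]
150,-30,68,52 slide [-0.0305, 0.0059, -0.0052] spin -31.2 pitch 25.8 roll 6.0 az-tray 152.0 TCPtray [-16.  48. 142.]
165,-25,70,52 slide [-0.044, 0.0071, -0.0105] spin -46.2 pitch 27.2 roll 2.7 az-tray 168.0 TCPtray [ -7.  60. 143.]
180,-20,72,52 slide [-0.0556, 0.0083, -0.0177] spin -61.2 pitch 27.5 roll -0.8 az-tray 185.0 TCPtray [ -1.  73. 144.]
```

```bash
python3 -m creep '{"grip":[0.015,0.015,0.015,0.015,0.015],"slide":[[-0.0065,0.001,0],[-0.013,0.0023,0],[-0.02,0.004,-0.002],[-0.0275,0.0055,-0.0043],[-0.0305,0.0059,-0.0052]],"spin":[-7,-14,-21,-28,-31.2]}' 110; python3 beads.py top scene; python3 plan.py 90,-40,66,75 100,-40,66,65 125,-35,64,54
```

```text
clock: 36.5
eef_pos: [573.0, 12.2, 143.2]
tcp_rot: [-0.364, 0.229, -0.585, 0.687]
wrist_force: [0.4, -0.7, -4.5]
width: 22.3
top f1 [] floor frac 1.0 high 0.0
top f2 [] floor frac 0.23 high 0.77
top f3 [] floor frac 0.0 high 1.0
scene f1 [] floor frac 0.76 high 0.05
scene f2 [] floor frac 0.02 high 0.98
scene f3 [] floor frac 0.05 high 0.95
phi now 150.1
90,-40,66,75 slide [0.0381, -0.0241, -0.0245] spin 60.1 pitch 14.0 roll 13.4 az-tray 91.0 TCPtray [-59.  25. 157.]
100,-40,66,65 slide [0.0355, -0.0144, -0.0208] spin 50.1 pitch 16.3 roll 13.1 az-tray 101.0 TCPtray [-52.  26. 149.]
125,-35,64,54 slide [0.0231, -0.0025, -0.0068] spin 25.1 pitch 21.8 roll 10.6 az-tray 126.0 TCPtray [-32.  31. 142.]
```

```bash
cat > comp.py <<'E'
import sys
from h import *
w,_,_=snap('wrist'); t,_,_=snap('top'); s,_,_=snap('scene')
o=np.zeros((600,800,3),np.uint8)
o[:420,:480]=w[:,40:520]
o[:310,480:800]=cv2.resize(t[150:274,225:353],(320,310),interpolation=cv2.INTER_CUBIC)
o[310:600,480:800]=cv2.resize(s[165:281,204:332],(320,290),interpolation=cv2.INTER_CUBIC)
cv2.imwrite('pics/'+sys.argv[1]+'.png',cv2.cvtColor(o,cv2.COLOR_RGB2BGR))
E
python3 comp.py c1
```

```text
(no output)
```

View pics/c1.png

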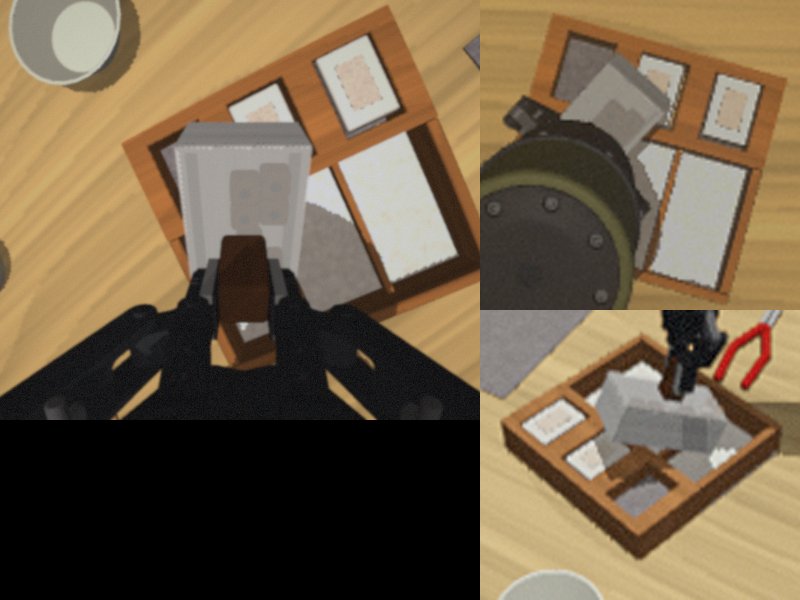

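```bash
python3 plan.py 120,-38,66,62 90,-40,66,75 60,-40,66,80 60,-40,0,80
```

```text
phi now 150.0
120,-38,66,62 slide [0.0246, -0.0106, -0.0106] spin 30.0 pitch 20.8 roll 11.3 az-tray 121.0 TCPtray [-38.  31. 149.]
90,-40,66,75 slide [0.038, -0.0237, -0.0248] spin 60.0 pitch 13.9 roll 13.4 az-tray 91.0 TCPtray [-59.  25. 157.]
60,-40,66,80 slide [0.042, -0.0285, -0.0439] spin 90.0 pitch 7.2 roll 11.8 az-tray 62.0 TCPtray [-78.  30. 157.]
60,-40,0,80 slide [0.1013, -0.0292, -0.0149] spin 90.0 pitch 7.2 roll 11.8 az-tray 62.0 TCPtray [-78. -36. 157.]
```

```bash
python3 -m creep '{"grip":[0.015,0.015,0.015,0.015,0.015,0.015,0.015,0.015,0.015,0.015],"slide":[[0.006,-0.003,-0.0025],[0.012,-0.005,-0.005],[0.018,-0.008,-0.008],[0.0235,-0.01,-0.01],[0.028,-0.014,-0.013],[0.031,-0.017,-0.0165],[0.0345,-0.02,-0.02],[0.037,-0.0225,-0.0235],[0.0385,-0.0245,-0.027],[0.04,-0.026,-0.033]],"spin":[7,14,21,28,35,42,49,56,63,70]}' 110; python3 sh.py; python3 plan.py 62,-40,-20,85
```

```text
clock: 37.58
eef_pos: [517.2, 3.3, 158.2]
tcp_rot: [0.041, -0.211, -0.688, 0.693]
wrist_force: [-0.3, 0.9, -3.5]
width: 22.3
mouth tray [-41.2  67.1  77.8] origin tray [-50.    8.4  86.9] nose az 66.4 pitch down 11.5 roll 13.4 total 17.7
phi now 79.7
62,-40,-20,85 slide [-0.0005, -0.0076, 0.0838] spin 17.7 pitch 7.5 roll 12.1 az-tray 64.0 TCPtray [-77. -57. 163.]
```

```bash
python3 -m creep '{"grip":[0.015,0.015,0.015,0.015,0.015,0.015],"slide":[[0,-0.004,0.01],[0,-0.007,0.028],[0,-0.0076,0.048],[0,-0.0076,0.066],[0,-0.0076,0.078],[0,-0.0076,0.0838]],"spin":[6,12,17,17.7,17.7,17.7]}' 110; python3 beads.py top scene wrist; python3 sh.py
```

```text
clock: 38.08
eef_pos: [486.5, -76.0, 162.7]
tcp_rot: [-0.145, 0.313, 0.674, -0.653]
wrist_force: [-0.8, 0.4, -3.7]
width: 22.1
top f1 [] floor frac 0.26 high 0.74
top f2 [] floor frac 0.7 high 0.3
top f3 [(260, [-79, 85]), (256, [-62, 58])] floor frac 0.91 high 0.0
scene f1 [] floor frac 0.14 high 0.86
scene f2 [] floor frac 0.43 high 0.56
scene f3 [(72, [-74, 86]), (105, [-59, 62])] floor frac 0.78 high 0.0
wrist f1 [] floor frac 0.0 high 1.0
wrist f2 [] floor frac 1.0 high 0.0
wrist f3 [(86, [-78, 77]), (186, [-66, 55])] floor frac 0.75 high 0.0
mouth tray [-39.8 -19.7  84.7] origin tray [-65.2 -73.9  89.8] nose az 49.9 pitch down 7.6 roll 12.1 total 14.4
```

```bash
python3 plan.py 76,-40,-2,75 90,-40,-2,64 105,-40,-4,58 120,-40,-6,55 129,-38,-6,55
```

```text
phi now 62.4
76,-40,-2,75 slide [-0.0, 0.0096, -0.0158] spin -13.6 pitch 10.6 roll 13.2 az-tray 77.0 TCPtray [-68. -42. 155.]
90,-40,-2,64 slide [-0.0069, 0.0203, -0.0177] spin -27.6 pitch 13.9 roll 13.5 az-tray 91.0 TCPtray [-59. -43. 146.]
105,-40,-4,58 slide [-0.0152, 0.0261, -0.0209] spin -42.6 pitch 17.5 roll 12.9 az-tray 106.0 TCPtray [-49. -43. 143.]
120,-40,-6,55 slide [-0.0223, 0.029, -0.0265] spin -57.6 pitch 20.8 roll 11.4 az-tray 121.0 TCPtray [-40. -41. 142.]
129,-38,-6,55 slide [-0.0272, 0.0294, -0.0327] spin -66.6 pitch 22.6 roll 10.1 az-tray 130.0 TCPtray [-33. -37. 143.]
```

```bash
python3 -m creep '{"grip":[0.015,0.015,0.015,0.015,0.015,0.015,0.015,0.015,0.015,0.015],"slide":[[0,0.004,-0.007],[0,0.0096,-0.0155],[-0.003,0.015,-0.0167],[-0.0069,0.0203,-0.0177],[-0.011,0.0232,-0.019],[-0.0152,0.0261,-0.021],[-0.0187,0.0275,-0.0235],[-0.022,0.029,-0.0263],[-0.0223,0.029,-0.0265],[-0.0223,0.029,-0.0265]],"spin":[-7,-14,-21,-28,-35,-42,-49,-56,-57.6,-57.6]}' 110; python3 plan.py 135,-35,-6,54 150,-30,-4,52
```

```text
clock: 39.07
eef_pos: [527.3, -68.1, 141.4]
tcp_rot: [-0.199, 0.042, -0.66, 0.723]
wrist_force: [-0.1, -0.1, -4.0]
width: 22.6
phi now 120.2
135,-35,-6,54 slide [-0.0137, 0.0016, 0.0025] spin -14.8 pitch 23.7 roll 9.0 az-tray 136.0 TCPtray [-27. -34. 143.]
150,-30,-4,52 slide [-0.0283, 0.0047, -0.0003] spin -29.8 pitch 25.9 roll 6.1 az-tray 152.0 TCPtray [-16. -24. 142.]
```

```bash
python3 -m creep '{"grip":[0.015,0.015,0.015,0.015,0.015,0.015,0.015,0.015],"slide":[[-0.0065,0.0008,0.001],[-0.013,0.0016,0.0025],[-0.02,0.003,0.0015],[-0.027,0.0043,0],[-0.0283,0.0047,-0.0003],[-0.0283,0.0047,-0.0003],[-0.0283,0.0047,-0.0003],[-0.0283,0.0047,-0.0003]],"spin":[-7,-14,-21,-28,-29.8,-29.8,-29.8,-29.8]}' 110; python3 beads.py wrist; python3 plan.py 120,-38,-4,62 90,-40,-4,75 79,-40,-4,78
```

```text
clock: 39.73
eef_pos: [553.9, -58.8, 142.8]
tcp_rot: [-0.361, 0.225, -0.587, 0.689]
wrist_force: [0.7, 0.1, -3.3]
width: 22.2
wrist f1 [] floor frac 0.24 high 0.76
wrist f2 [] floor frac 0.01 high 0.99
wrist f3 [] floor frac 0.99 high 0.0
phi now 149.8
120,-38,-4,62 slide [0.0214, -0.0112, -0.0111] spin 29.8 pitch 20.8 roll 11.4 az-tray 121.0 TCPtray [-38. -39. 149.]
90,-40,-4,75 slide [0.0349, -0.0243, -0.0253] spin 59.8 pitch 13.9 roll 13.5 az-tray 91.0 TCPtray [-59. -45. 157.]
79,-40,-4,78 slide [0.0375, -0.0272, -0.0317] spin 70.8 pitch 11.3 roll 13.3 az-tray 80.0 TCPtray [-66. -44. 158.]
```

```bash
python3 -m creep '{"grip":[0.015,0.015,0.015,0.015,0.015,0.015,0.015,0.015,0.015,0.015],"slide":[[0.005,-0.0025,-0.0025],[0.01,-0.005,-0.005],[0.0155,-0.0082,-0.008],[0.0205,-0.0107,-0.0107],[0.0245,-0.014,-0.014],[0.028,-0.0172,-0.0172],[0.0315,-0.0205,-0.0205],[0.0342,-0.0235,-0.0245],[0.036,-0.0255,-0.028],[0.0375,-0.0272,-0.0317]],"spin":[7,14,21,28,35,42,49,56,63,70.8]}' 110; python3 plan.py 62,-40,-78,85
```

```text
clock: 40.62
eef_pos: [500.2, -66.0, 158.9]
tcp_rot: [0.043, -0.214, -0.688, 0.692]
wrist_force: [0.2, -0.0, -2.2]
width: 22.2
phi now 79.3
62,-40,-78,85 slide [0.0014, -0.007, 0.0707] spin 17.3 pitch 7.5 roll 12.1 az-tray 64.0 TCPtray [ -77. -115.  163.]
```

```bash
python3 -m creep '{"grip":[0.015,0.015,0.015,0.015,0.015,0.015],"slide":[[0,-0.003,0.01],[0.0005,-0.006,0.026],[0.001,-0.007,0.043],[0.0014,-0.007,0.058],[0.0014,-0.007,0.068],[0.0014,-0.007,0.0707]],"spin":[6,12,17,17.3,17.3,17.3]}' 110; python3 beads.py top wrist; python3 plan.py 76,-40,-72,75 90,-40,-72,64 105,-40,-74,58 120,-40,-76,55
```

```text
clock: 41.12
eef_pos: [472.4, -132.4, 162.6]
tcp_rot: [-0.144, 0.313, 0.674, -0.653]
wrist_force: [0.1, 0.1, -4.2]
width: 22.4
top f1 [] floor frac 0.48 high 0.52
top f2 [(264, [-80, -2]), (255, [-56, 11]), (231, [-52, -12])] floor frac 0.87 high 0.0
top f3 [(262, [-79, 85]), (256, [-62, 58])] floor frac 0.91 high 0.0
wrist f1 [] floor frac 0.69 high 0.31
wrist f2 [(389, [-79, -3])] floor frac 0.69 high 0.0
wrist f3 [] floor frac 0.99 high 0.0
phi now 62.4
76,-40,-72,75 slide [-0.0044, 0.0093, -0.0053] spin -13.6 pitch 10.6 roll 13.2 az-tray 77.0 TCPtray [ -68. -112.  155.]
90,-40,-72,64 slide [-0.0113, 0.02, -0.0073] spin -27.6 pitch 13.9 roll 13.5 az-tray 91.0 TCPtray [ -59. -113.  146.]
105,-40,-74,58 slide [-0.0195, 0.0258, -0.0105] spin -42.6 pitch 17.5 roll 12.9 az-tray 106.0 TCPtray [ -49. -113.  143.]
120,-40,-76,55 slide [-0.0267, 0.0287, -0.0161] spin -57.6 pitch 20.8 roll 11.4 az-tray 121.0 TCPtray [ -40. -111.  142.]
```

```bash
python3 -m creep '{"grip":[0.015,0.015,0.015,0.015,0.015,0.015,0.015,0.015,0.015],"slide":[[-0.002,0.0045,-0.0025],[-0.0044,0.0093,-0.0053],[-0.008,0.015,-0.0063],[-0.0113,0.02,-0.0073],[-0.0155,0.023,-0.009],[-0.0195,0.0258,-0.0105],[-0.023,0.0273,-0.0133],[-0.0263,0.0286,-0.0158],[-0.0267,0.0287,-0.0161]],"spin":[-7,-14,-21,-28,-35,-42,-49,-56,-57.6]}' 110; python3 plan.py 135,-35,-76,54 150,-30,-75,52 165,-28,-74,52 178,-25,-72,52
```

```text
clock: 41.97
eef_pos: [510.4, -135.6, 141.5]
tcp_rot: [-0.201, 0.044, -0.659, 0.723]
wrist_force: [-0.3, 0.1, -2.7]
width: 22.4
phi now 120.5
135,-35,-76,54 slide [-0.0132, 0.0015, 0.0026] spin -14.5 pitch 23.7 roll 9.1 az-tray 136.0 TCPtray [ -27. -104.  143.]
150,-30,-75,52 slide [-0.0271, 0.0047, 0.0008] spin -29.5 pitch 25.9 roll 6.1 az-tray 152.0 TCPtray [-16. -95. 142.]
165,-28,-74,52 slide [-0.0379, 0.0052, -0.0049] spin -44.5 pitch 27.3 roll 2.8 az-tray 168.0 TCPtray [-10. -84. 143.]
178,-25,-72,52 slide [-0.0473, 0.0059, -0.0117] spin -57.5 pitch 27.7 roll -0.3 az-tray 182.0 TCPtray [ -6. -73. 144.]
```

```bash
python3 -m creep '{"grip":[0.015,0.015,0.015,0.015,0.015,0.015,0.015,0.015,0.015,0.015],"slide":[[-0.006,0.0007,0.0013],[-0.0128,0.0015,0.0026],[-0.0195,0.003,0.0018],[-0.0258,0.0044,0.0009],[-0.031,0.0049,-0.0013],[-0.036,0.0051,-0.0039],[-0.0415,0.0055,-0.0075],[-0.046,0.0058,-0.0108],[-0.0473,0.0059,-0.0117],[-0.0473,0.0059,-0.0117]],"spin":[-7,-14,-21,-28,-35,-42,-49,-56,-57.5,-57.5]}' 110;  python3 -m creep '{"grip":[0.015,0.015,0.015,0.015,0.015,0.015,0.015,0.015,0.015,0.015],"slide":[[0,0,-0.004],[0,0,0.004],[0,0,-0.004],[0,0,0.004],[0,0,-0.004],[0,0,0.004],[0,0,-0.004],[0,0,0.004],[0,0,0],[0,0,0]],"spin":[0,0,0,0,0,0,0,0,0,0]}' 110; python3 comp.py c2; python3 sh.py; python3 plan.py 150,-30,-74,60 120,-38,-74,68 90,-40,-74,78 79,-40,-74,78
```

```text
clock: 42.8
eef_pos: [550.9, -108.7, 144.0]
tcp_rot: [-0.491, 0.384, -0.483, 0.614]
wrist_force: [0.6, -0.9, -3.8]
width: 22.0
clock: 43.63
eef_pos: [550.4, -109.5, 144.2]
tcp_rot: [-0.491, 0.384, -0.483, 0.614]
wrist_force: [-0.7, -0.7, -3.2]
width: 21.8
mouth tray [-25.2 -72.7  52.5] origin tray [ 29.2 -71.1  77.8] nose az 167.3 pitch down 27.7 roll -0.1 total 27.7
phi now 177.5
150,-30,-74,60 slide [0.0194, -0.0084, -0.0081] spin 27.5 pitch 25.9 roll 6.2 az-tray 152.0 TCPtray [-16. -94. 150.]
120,-38,-74,68 slide [0.0338, -0.0181, -0.0285] spin 57.5 pitch 20.8 roll 11.4 az-tray 121.0 TCPtray [ -38. -109.  155.]
90,-40,-74,78 slide [0.0391, -0.0282, -0.0479] spin 87.5 pitch 13.9 roll 13.5 az-tray 91.0 TCPtray [ -59. -115.  160.]
79,-40,-74,78 slide [0.0384, -0.0282, -0.0556] spin 98.5 pitch 11.3 roll 13.3 az-tray 80.0 TCPtray [ -66. -114.  158.]
```

View pics/c2.png

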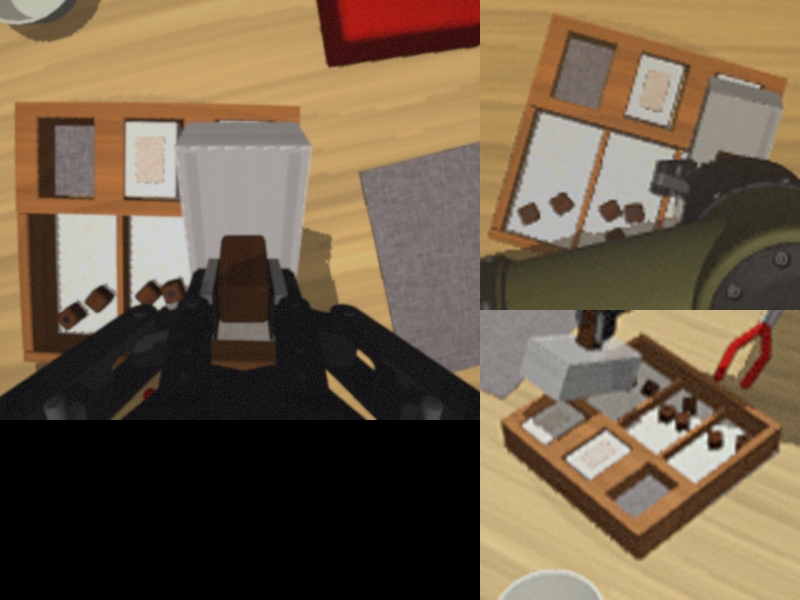

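```bash
python3 -m creep '{"grip":[0.015,0.015,0.015,0.015,0.015,0.015,0.015,0.015,0.015,0.015],"slide":[[0.005,-0.002,-0.002],[0.01,-0.0042,-0.004],[0.015,-0.0063,-0.006],[0.0194,-0.0084,-0.0081],[0.023,-0.0108,-0.013],[0.0265,-0.0132,-0.018],[0.03,-0.0156,-0.0235],[0.0335,-0.018,-0.028],[0.035,-0.0205,-0.033],[0.0365,-0.023,-0.038]],"spin":[7,14,21,28,35,42,49,56,63,70]}' 110; python3 plan.py 80,-40,-80,90 60,-40,-130,100
```

```text
clock: 44.62
eef_pos: [501.0, -135.8, 157.7]
tcp_rot: [-0.124, -0.04, -0.678, 0.723]
wrist_force: [0.5, -0.4, -2.9]
width: 22.2
phi now 107.2
80,-40,-80,90 slide [0.0159, -0.0168, 0.0027] spin 27.2 pitch 11.6 roll 13.4 az-tray 81.0 TCPtray [ -66. -120.  171.]
60,-40,-130,100 slide [0.0424, -0.027, 0.0413] spin 47.2 pitch 7.1 roll 11.8 az-tray 62.0 TCPtray [ -78. -166.  177.]
```

```bash
python3 -m creep '{"grip":[0.015,0.015,0.015,0.015],"slide":[[0.004,-0.005,0.001],[0.008,-0.009,0.002],[0.012,-0.013,0.0025],[0.0159,-0.0168,0.0027]],"spin":[7,14,21,27.2]}' 110; python3 plan.py 50,-40,60,100
```

```text
clock: 44.95
eef_pos: [482.1, -139.7, 170.8]
tcp_rot: [0.039, -0.209, -0.688, 0.694]
wrist_force: [-0.2, 0.2, -3.2]
width: 22.3
phi now 80.0
50,-40,60,100 slide [0.0323, -0.0081, -0.1457] spin 30.0 pitch 5.2 roll 10.5 az-tray 53.0 TCPtray [-84.  28. 176.]
```

```bash
python3 -m creep '{"grip":[0.015,0.015,0.015,0.015,0.015,0.015,0.015],"slide":[[0.004,-0.002,-0.015],[0.01,-0.004,-0.042],[0.016,-0.006,-0.07],[0.022,-0.008,-0.1],[0.028,-0.008,-0.125],[0.0323,-0.0081,-0.14],[0.0323,-0.0081,-0.1457]],"spin":[6,12,18,24,30,30,30]}' 110; python3 beads.py top scene; python3 plan.py 0,-60,110,120
```

```text
clock: 45.53
eef_pos: [500.4, 10.9, 175.4]
tcp_rot: [-0.213, 0.379, 0.656, -0.617]
wrist_force: [0.1, -0.4, -3.1]
width: 22.1
top f1 [(188, [-58, -84]), (256, [-57, -58])] floor frac 0.89 high 0.03
top f2 [] floor frac 0.41 high 0.59
top f3 [(116, [-83, 88])] floor frac 0.51 high 0.47
scene f1 [(150, [-53, -81]), (116, [-54, -54])] floor frac 0.65 high 0.06
scene f2 [(107, [-53, -8]), (71, [-50, 15])] floor frac 0.18 high 0.74
scene f3 [(67, [-75, 87]), (132, [-60, 61])] floor frac 0.23 high 0.71
phi now 50.5
0,-60,110,120 slide [0.0697, -0.024, -0.0478] spin 50.5 pitch 0.1 roll 0.1 az-tray 4.0 TCPtray [-119.  108.  193.]
```

```bash
python3 plan.py 70,-40,66,90 90,-40,66,75 105,-40,64,68 118,-40,64,62
```

```text
phi now 50.5
70,-40,66,90 slide [-0.0096, 0.0094, -0.005] spin -19.5 pitch 9.3 roll 12.8 az-tray 72.0 TCPtray [-72.  27. 169.]
90,-40,66,75 slide [-0.0191, 0.024, -0.0092] spin -39.5 pitch 13.9 roll 13.5 az-tray 91.0 TCPtray [-59.  25. 157.]
105,-40,64,68 slide [-0.0264, 0.0307, -0.0139] spin -54.5 pitch 17.5 roll 12.9 az-tray 106.0 TCPtray [-49.  25. 153.]
118,-40,64,62 slide [-0.0299, 0.0366, -0.0207] spin -67.5 pitch 20.4 roll 11.6 az-tray 119.0 TCPtray [-41.  29. 149.]
```

```bash
python3 -m creep '{"grip":[0.015,0.015,0.015,0.015,0.015,0.015,0.015,0.015,0.015,0.015],"slide":[[-0.0035,0.0033,-0.0018],[-0.007,0.0067,-0.0036],[-0.01,0.011,-0.0052],[-0.0137,0.0162,-0.0067],[-0.017,0.0213,-0.008],[-0.0203,0.0255,-0.01],[-0.0237,0.0288,-0.012],[-0.0266,0.0313,-0.0145],[-0.0286,0.0345,-0.0178],[-0.0299,0.0366,-0.0207]],"spin":[-7,-14,-21,-28,-35,-42,-49,-56,-63,-67.5]}' 110; python3 plan.py 135,-35,66,58 150,-30,70,56 165,-28,70,56 178,-25,70,56
```

```text
clock: 46.47
eef_pos: [543.0, -3.9, 148.4]
tcp_rot: [-0.187, 0.029, -0.663, 0.724]
wrist_force: [-0.5, 0.5, -3.2]
width: 22.4
phi now 118.1
135,-35,66,58 slide [-0.017, 0.0047, -0.0031] spin -16.9 pitch 23.7 roll 9.0 az-tray 136.0 TCPtray [-27.  38. 147.]
150,-30,70,56 slide [-0.0324, 0.0079, -0.0081] spin -31.9 pitch 25.9 roll 6.1 az-tray 152.0 TCPtray [-16.  50. 146.]
165,-28,70,56 slide [-0.0424, 0.0083, -0.0133] spin -46.9 pitch 27.3 roll 2.8 az-tray 168.0 TCPtray [-10.  60. 147.]
178,-25,70,56 slide [-0.0505, 0.0091, -0.0188] spin -59.9 pitch 27.7 roll -0.3 az-tray 182.0 TCPtray [ -6.  69. 148.]
```

```bash
python3 -m creep '{"grip":[0.015,0.015,0.015,0.015,0.015,0.015,0.015,0.015,0.015],"slide":[[-0.007,0.002,-0.0013],[-0.014,0.0039,-0.0026],[-0.0211,0.0056,-0.0044],[-0.0285,0.0071,-0.0068],[-0.0344,0.008,-0.0092],[-0.0391,0.0082,-0.0116],[-0.0438,0.0084,-0.0142],[-0.048,0.0089,-0.017],[-0.0505,0.0091,-0.0188]],"spin":[-7,-14,-21,-28,-35,-42,-49,-56,-59.9]}' 110; for i in 1 2; do python3 -m creep '{"grip":[0.015,0.015,0.015,0.015,0.015,0.015,0.015,0.015,0.015,0.015],"slide":[[0.005,-0.004,-0.01],[-0.005,0,0.01],[0.005,-0.008,-0.01],[-0.005,0,0.01],[0,-0.012,0],[0,0,0],[0.005,-0.008,-0.01],[-0.005,0,0.01],[0,-0.01,0],[0,0,0]],"spin":[0,0,0,0,0,0,0,0,0,0]}' 110; done; python3 sh.py;  python3 plan.py 150,-30,70,62 120,-38,68,68 108,-40,68,72
```

```text
clock: 47.22
eef_pos: [586.8, 29.2, 147.9]
tcp_rot: [-0.494, 0.387, -0.481, 0.613]
wrist_force: [0.3, 0.1, -3.8]
width: 22.5
clock: 48.05
eef_pos: [587.2, 29.2, 149.2]
tcp_rot: [-0.492, 0.385, -0.482, 0.614]
wrist_force: [1.2, -0.7, -1.0]
width: 22.2
clock: 48.88
eef_pos: [587.3, 29.6, 149.0]
tcp_rot: [-0.493, 0.384, -0.482, 0.614]
wrist_force: [1.3, 0.0, -0.8]
width: 22.2
mouth tray [-24.2  70.9  57.2] origin tray [30.2 72.8 82.5] nose az 167.5 pitch down 27.8 roll -0.2 total 27.8
phi now 177.7
150,-30,70,62 slide [0.0191, -0.0061, -0.0097] spin 27.7 pitch 26.0 roll 6.2 az-tray 152.0 TCPtray [-16.  50. 153.]
120,-38,68,68 slide [0.0355, -0.0138, -0.0307] spin 57.7 pitch 20.9 roll 11.5 az-tray 121.0 TCPtray [-38.  33. 155.]
108,-40,68,72 slide [0.0388, -0.0182, -0.0393] spin 69.7 pitch 18.2 roll 12.8 az-tray 108.0 TCPtray [-47.  30. 157.]
```

```bash
python3 beads.py top wrist; python3 -m creep '{"grip":[0.015,0.015,0.015,0.015,0.015,0.015,0.015,0.015,0.015,0.015],"slide":[[0.005,-0.0015,-0.0024],[0.01,-0.003,-0.0048],[0.0145,-0.0046,-0.0073],[0.0191,-0.0061,-0.0097],[0.023,-0.0079,-0.015],[0.027,-0.0097,-0.02],[0.031,-0.0115,-0.0255],[0.0347,-0.0133,-0.0295],[0.037,-0.0157,-0.035],[0.0388,-0.0182,-0.0393]],"spin":[7,14,21,28,35,42,49,56,63,69.7]}' 110; python3 plan.py 80,-40,66,85 60,-40,30,95
```

```text
top f1 [(170, [-57, -83]), (258, [-57, -58])] floor frac 0.9 high 0.02
top f2 [(264, [-80, -2]), (157, [-55, 8]), (238, [-52, -11])] floor frac 0.46 high 0.45
top f3 [] floor frac 0.0 high 1.0
wrist f1 [(379, [-56, -57]), (222, [-53, -81])] floor frac 0.78 high 0.05
wrist f2 [(582, [-50, -4])] floor frac 0.27 high 0.68
wrist f3 [(206, [-82, 83])] floor frac 0.02 high 0.97
clock: 49.82
eef_pos: [536.3, 1.2, 156.4]
tcp_rot: [-0.127, -0.038, -0.678, 0.723]
wrist_force: [-0.2, 0.4, -2.6]
width: 22.7
phi now 107.7
80,-40,66,85 slide [0.0152, -0.0131, -0.0019] spin 27.7 pitch 11.5 roll 13.4 az-tray 81.0 TCPtray [-66.  26. 165.]
60,-40,30,95 slide [0.0369, -0.0232, 0.0235] spin 47.7 pitch 7.1 roll 11.8 az-tray 62.0 TCPtray [-78.  -6. 172.]
```

```bash
python3 -m creep '{"grip":[0.015,0.015,0.015,0.015,0.015,0.015,0.015],"slide":[[0.005,-0.004,-0.0005],[0.01,-0.0085,-0.001],[0.015,-0.0131,-0.0015],[0.02,-0.016,0.003],[0.027,-0.019,0.01],[0.033,-0.0215,0.0185],[0.0369,-0.0232,0.0235]],"spin":[7,14,21,28,35,42,47.7]}' 110
python3 - <<'E'
from grid import *
P,im,d,c,U,V=cloud('top'); q=totray(P)
m=(q[:,0]>-98)&(q[:,0]<18)&(abs(q[:,1]+72)<32)
b=m&(q[:,2]>16)
h=m&(q[:,2]>34); print('high pts',h.sum(),q[h].mean(0) if h.sum() else 0, q[h].min(0) if h.sum() else 0,q[h].max(0) if h.sum() else 0)
print('all bead-ish',b.sum(),q[b].min(0),q[b].max(0), 'pix',U[b].min(),U[b].max(),V[b].min(),V[b].max())
E
python3 beads.py scene top
```

```text
clock: 50.4
eef_pos: [498.3, -26.3, 172.9]
tcp_rot: [-0.158, 0.327, 0.671, -0.646]
wrist_force: [0.3, 0.5, -3.2]
width: 22.2
high pts 328 [-70.21115416 -62.97589678 148.79902989] [-97.70599707 -92.7587917   38.2498612 ] [-43.42992849 -40.13099382 384.25023827]
all bead-ish 330 [-97.70599707 -92.7587917   17.50004898] [-43.42992849 -40.13099382 384.25023827] pix 301 320 232 265
scene f1 [(140, [-54, -81]), (116, [-55, -55])] floor frac 0.45 high 0.38
scene f2 [(98, [-79, 1]), (68, [-51, 16]), (77, [-47, -11])] floor frac 0.1 high 0.86
scene f3 [(116, [-78, 86]), (78, [-57, 64])] floor frac 0.67 high 0.15
top f1 [(85, [-53, -87])] floor frac 0.66 high 0.31
top f2 [] floor frac 0.2 high 0.8
top f3 [(264, [-79, 85]), (225, [-62, 59])] floor frac 0.87 high 0.04
```

```bash
python3 plan.py 30,-50,70,105 0,-100,130,105 0,-130,300,105
```

```text
phi now 60.4
30,-50,70,105 slide [0.0443, -0.0113, -0.0389] spin 30.4 pitch 2.0 roll 6.9 az-tray 33.0 TCPtray [-103.   48.  179.]
0,-100,130,105 slide [0.1279, -0.0227, -0.0874] spin 60.4 pitch 0.0 roll 0.1 az-tray 4.0 TCPtray [-159.  128.  178.]
0,-130,300,105 slide [0.2277, -0.028, -0.2282] spin 60.4 pitch 0.0 roll 0.1 az-tray 4.0 TCPtray [-189.  298.  178.]
```

```bash
python3 -m creep '{"grip":[0.015,0.015,0.015,0.015,0.015,0.015,0.015,0.015,0.015,0.015],"slide":[[0.01,-0.003,-0.009],[0.021,-0.006,-0.019],[0.033,-0.009,-0.029],[0.0443,-0.0113,-0.0389],[0.062,-0.014,-0.049],[0.08,-0.016,-0.06],[0.098,-0.018,-0.07],[0.116,-0.021,-0.08],[0.1279,-0.0227,-0.0874],[0.14,-0.023,-0.104]],"spin":[7,14,21,28,35,42,49,56,60.4,60.4]}' 110; python3 beads.py top
python3 - <<'E'
from grid import *
P,im,d,c,U,V=cloud('top'); q=totray(P)
m=(q[:,0]>-98)&(q[:,0]<18)&(abs(q[:,1]+72)<33)&(q[:,2]>12)
print('f1 pts',m.sum()); g=q[m]
print('hist',np.histogram(g[:,2],bins=[12,18,22,26,30,36,40,44,50,400]))
h=g[g[:,2]>30]; print(h.mean(0) if len(h) else 0, h.min(0) if len(h) else 0,h.max(0) if len(h) else 0)
f=(U>295)&(U<350)&(V>180)&(V<275)
E
python3 sh.py; python3 plan.py 0,-110,340,105
```

```text
clock: 51.38
eef_pos: [454.5, 145.9, 177.2]
tcp_rot: [-0.473, 0.606, 0.502, -0.396]
wrist_force: [0.2, 0.5, -2.6]
width: 22.1
top f1 [(139, [-57, -86]), (256, [-57, -58])] floor frac 0.9 high 0.02
top f2 [(264, [-80, -2]), (246, [-56, 11]), (238, [-52, -11])] floor frac 0.87 high 0.0
top f3 [(261, [-79, 85]), (254, [-62, 58])] floor frac 0.91 high 0.0
f1 pts 133
hist (array([ 6, 10, 50,  8,  0, 11, 41,  7,  0]), array([ 12,  18,  22,  26,  30,  36,  40,  44,  50, 400]))
[-57.18262985 -83.93494448  41.50345728] [-65.9390845  -92.77171208  36.58079387] [-48.05165044 -74.99764068  45.58096971]
mouth tray [-104.4  153.1  103.8] origin tray [-164.2  148.4  100.9] nose az -9.9 pitch down 0.1 roll 0.1 total 0.2
phi now 0.3
0,-110,340,105 slide [0.1869, -0.0004, -0.0087] spin 0.3 pitch 0.1 roll 0.0 az-tray 4.0 TCPtray [-169.  338.  178.]
```

```bash
python3 go.py 484.5 343.5 110 79.6
```

```text
slide [0.1988 0.062  0.0208] spin 0.3 alt -179.7 rows>= 5.0
```

```bash
python3 -m creep '{"grip":[0.015,0.015,0.015,0.015,0.015,0.015,0.015,0.015,0.015],"slide":[[0.02,0,0.002],[0.05,0.005,0.005],[0.085,0.015,0.009],[0.12,0.03,0.012],[0.15,0.042,0.016],[0.175,0.052,0.019],[0.19,0.06,0.02],[0.1988,0.062,0.0208],[0.1988,0.062,0.0208]],"spin":[0,0,0,0.3,0.3,0.3,0.3,0.3,0.3]}' 110; python3 st.py; python3 sh.py; python3 go.py 484.5 343.5 79.5 79.6
```

```text
clock: 52.23
eef_pos: [485.7, 341.6, 108.8]
tcp_rot: [-0.473, 0.607, 0.5, -0.397]
wrist_force: [-0.2, -0.5, -2.5]
width: 22.6
TCP [485.7 341.6 108.8] y-axis [ 0.232 -0.051 -0.971] x-axis yaw 79.38 r 593.8
[ 1.077 -0.075 -0.387  0.248 -1.203 -2.915] F [-0.2 -0.5 -2.5] w 22.6 t 52.23
mouth tray [-123.   348.4   36. ] origin tray [-182.9  344.2   33.2] nose az -10.4 pitch down 0.2 roll 0.2 total 0.2
slide [0.0019 0.0281 0.0085] spin -0.2 alt 179.8 rows>= 0.7
```

```bash
python3 -m creep '{"grip":[0.015,0.015,0.015,0.015,0.015,0.015],"slide":[[0.0015,0.01,0.003],[0.0015,0.02,0.006],[0.0015,0.026,0.0077],[0.0015,0.0285,0.0085],[0.0015,0.0285,0.0085],[0.0015,0.0285,0.0085]],"spin":[0,0,0,0,0,0]}' 110; python3 st.py; python3 sh.py
```

```text
clock: 52.73
eef_pos: [484.6, 342.2, 80.8]
tcp_rot: [-0.474, 0.607, 0.5, -0.395]
wrist_force: [0.1, -0.7, -3.5]
width: 21.9
TCP [484.6 342.2  80.8] y-axis [ 0.233 -0.049 -0.971] x-axis yaw 79.22 r 593.3
[ 1.079 -0.06  -0.427  0.254 -1.147 -2.936] F [ 0.1 -0.7 -3.5] w 21.9 t 52.73
mouth tray [-124.2  348.8    8. ] origin tray [-184.1  344.8    5.1] nose az -10.6 pitch down 0.1 roll 0.0 total 0.1
```

```bash
python3 -m creep '{"grip":[0.015,0.015,0.035,0.06,0.06,0.06,0.06,0.06,0.06],"slide":[[0,0.0015,0.0005],[0,0.002,0.0005],[0,0.002,0.0005],[0,0.002,0.0005],[0,0,0],[0,-0.02,0],[0,-0.05,0],[0,-0.085,0],[0,-0.11,0]],"spin":[0,0,0,0,0,0,0,0,0]}' 60; python3 go.py 523 306 245
```

```text
clock: 53.48
eef_pos: [459.1, 348.4, 190.9]
tcp_rot: [-0.474, 0.607, 0.501, -0.394]
wrist_force: [0.4, 1.1, 0.7]
width: 59.8
slide [-0.0298 -0.0354 -0.0816] spin 0 alt 0 rows>= 2.3
```

```bash
python3 -m creep '{"grip":[0.06,0.06,0.06,0.06,0.06],"slide":[[-0.008,-0.01,-0.02],[-0.016,-0.02,-0.045],[-0.024,-0.03,-0.068],[-0.0298,-0.0354,-0.0816],[-0.0298,-0.0354,-0.0816]],"spin":[0,0,0,0,0]}'
python3 - <<'E'
from grid import *
P,im,d,c,U,V=cloud('wrist')
b=P[(P[:,2]>42)&(P[:,2]<56)&(abs(P[:,0]-486)<100)&(abs(P[:,1]-347)<100)]
A=np.c_[b[:,:2],np.ones(len(b))]; r=cv2.minAreaRect(b[:,:2].astype(np.float32))
print('lid',len(b),np.median(b[:,2]),r,np.linalg.lstsq(A,b[:,2],rcond=None)[0][:2])
m=(P[:,2]>42)&(P[:,2]<100)&(abs(P[:,0]-486)<100)&(abs(P[:,1]-347)<100); u0,u1,v0,v1=U[m].min(),U[m].max(),V[m].min(),V[m].max(); print(u0,u1,v0,v1)
w=cv2.resize(im[max(v0-20,0):v1+20,max(u0-20,0):u1+20],(400,590),interpolation=cv2.INTER_CUBIC)
t,_,_=snap('top'); t=cv2.resize(t[150:274,225:353],(400,390),interpolation=cv2.INTER_CUBIC)
o=np.zeros((600,800,3),np.uint8); o[:590,:400]=w; o[:390,400:]=t; cv2.imwrite('pics/fin.png',o[:,:,::-1])
E
```

```text
clock: 53.9
eef_pos: [525.0, 304.8, 244.5]
tcp_rot: [-0.474, 0.608, 0.501, -0.393]
wrist_force: [0.4, 0.3, -0.1]
width: 59.9
lid 7760 49.28130923071278 ((484.2251892089844, 342.98675537109375), (63.80880355834961, 120.04063415527344), 78.93968963623047) [-0.00074975 -0.0009267 ]
281 354 31 161
```

View pics/fin.png

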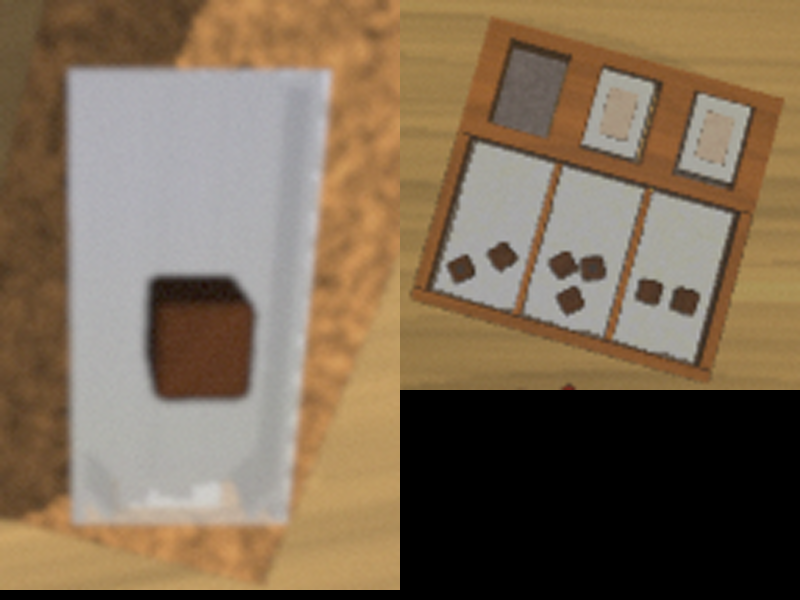

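```bash
python3 - <<'E'
from grid import *
P,im,d,c,U,V=cloud('top'); q=totray(P)
m=(P[:,2]>12)&(P[:,2]<30)&(abs(q[:,0])<330)&(abs(q[:,1])<450)&~((abs(q[:,0])<118)&(abs(q[:,1])<122))
g=np.zeros((420,560),np.uint8); g[V[m],U[m]]=255
n,l,s,ce=cv2.connectedComponentsWithStats(g)
print([(int(s[i,4]),s[i,2:4].tolist(),ce[i].round().astype(int).tolist()) for i in range(1,n) if s[i,4]>25])
for k,y in(('p1',-72),('p2',0)):
    b=q[(abs(q[:,0]-65)<26)&(abs(q[:,1]-y)<17)]; A=np.c_[b[:,:2],np.ones(len(b))]; print(k,len(b),np.median(b[:,2]),np.linalg.lstsq(A,b[:,2],rcond=None)[0][:2].round(3))
E
python3 st.py
```

```text
[(125, [8, 59], [160, 94]), (482, [41, 39], [265, 105]), (107, [36, 12], [462, 130]), (156, [59, 44], [380, 162]), (58, [21, 19], [167, 151]), (57, [11, 19], [425, 230]), (120, [14, 50], [139, 250]), (403, [24, 59], [273, 300]), (32, [4, 16], [279, 337])]
p1 317 44.091573625091165 [-0.006 -0.   ]
p2 314 44.40773739066964 [-0.002  0.012]
TCP [522.7 305.8 240.8] y-axis [ 0.232 -0.05  -0.971] x-axis yaw 79.21 r 605.6
[ 0.981 -0.093 -0.156  0.225 -1.422 -2.764] F [ 0.7 -1.   0.7] w 60.3 t 54.05
```

```bash
python3 -c "
from plant import robot
print(robot.close_job())"
```

```text
the job is handed in; nothing more can be done
None
```

I handed the job in at about 54 s of the 210 s allowed, and every last check I could make was consistent with success. The hand-in itself reports no verdict.

- **Boxes:** Only two boxes were present. They are in pockets 1 and 2 and pressed flush. Top-camera depth put their tops at 44.1 and 44.4 mm, and they are level to about 0.01 rad. The first box went in tilted, so I pushed it straight before pressing it down.
- **Beads:** I counted 8 beads in the tray: 3 in field 1, 3 in field 2 and 2 in field 3. One bead in field 1 sits on top of another, with its top at about 41.5 mm, below the 44 mm rim. I counted that stack from its height, because the last picture shows only two squares there.
- **Nothing left over:** No beads were visible through the shaker's clear lid, though the knob hides a small patch of it. A scan of the table around the tray found nothing bead-sized outside it.
- **Shaker:** It stands level on the cork mat, about 2 mm from the centre. Its nose now points a different way than at the start, because I turned it on the mat before tipping it. To get nose-down, I tilted the tool about 14° by overreaching and then spun it.
- **Bystanders:** I did not knowingly touch the jar, bottle or tin, and the last scan showed low objects where each should be. I did not measure their positions again at the end.

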